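# Probe carriage onto the bent guide rod

### The job

Pick up the probe carriage from the bench, thread it onto the free end of the stand's bent guide rod with its probe on the outer side of the bend, and slide it round the bend, turning it with the rod, until it clicks past the spring catch; press it home against the stop collar so that its sprung face gives by about 2 mm (about 10 N, never over 15 N) for half a second, then let go of it. Follow the rod gently, without forcing the carriage on it (keep below 20 N), keep the gripper off the stand, and do not disturb the other things on the bench.

Things in the scene. Friction and masses are not known exactly. Their poses are not given: they have to be found in the camera images.
- carriage: Loose probe carriage, about 220 g (hidden 0.8 to 1.25 times), upright on its foot at the start. Dark steel foot 26 (x) x 36 (y) x 24 high, above it a brass tube along x, above that a black grip post; an upright 9 mm aluminium probe, lower than the tube's top, stands 30 to the +y side. Origin: centre of the underside; x along the bore, z up. Height 92.5. Released on the rod, it hangs upright.
- bore (a point): Middle of the carriage's brass tube, 40 above its underside; axes as the carriage. Tube 26 long, outer diameter 22, bore 13 (1.5 radial play on the rod). On the rod its +x end must lead towards the collar, the probe (+y) being on the outer side of the bend.
- grip_post (a point): Where to grip the carriage: in the square black post, 18 x 18, flat smooth sides along the carriage's x and y, which spans 51 to 92.5 above the underside; this point is 80 above it. Fingers kept above 55 clear the tube, rod, collar and mast.
- stand: Fixed probing stand: grey base 170 (x) x 230 (y) x 12 with a circuit board, and a level steel guide rod, 10 dia, axis 95 above the bench. Origin: under the base, 10 towards +y from its centre. Nominal rod axis in the stand's frame, mm: from (-110, 120) along +x for 40, then a 90 degree right-hand bend of radius 110 about (-70, 10) to (40, 10), then along -y to the mast at (40, -97).
- rod_root (a point): Where the mast (34 x 30, 103 high, carries the rod) holds the rod, on its axis. Here the rod may be set up to 0.02 rad out of true, either way, about the vertical: its free end is then up to 3 mm off sideways and 4 mm lengthwise. The poses do not show this and the rod does not give: guide the carriage by feel.
- rod_tip (a point): Free end of the rod if the rod is perfectly true, on its axis; axes as the stand, so the rod leads off along +x. The first 8 mm taper to a blunt point 4.4 dia; full 10 dia from there on. The rod is polished: friction about 0.15.
- rod_bend (a point): Middle of the bend if the rod is true, on the rod's axis; axes as the stand. Here the carriage's x points along the stand's (1, -1) direction.
- collar (a point): Nominal centre of the stop collar's face (22 dia); axes as the stand; the carriage arrives along the stand's -y and its tube's end stops on this face. Collar and catch are one bracket, clamped anywhere within 12 of nominal, either way along the rod; it does not give and the poses do not show where it is: feel for it.
- seat (a point): Nominal place (as the collar, up to 12 off either way along the rod) of the middle of the bore when the carriage is fully home, on the rod's axis, 13 before the collar's face; axes as the stand; the carriage's x points along the stand's -y. Released, the bore hangs about 1.5 lower.
- roller (a point): Nominal centre (up to 12 off along the rod, with the collar) of the catch's upright, freely turning white roller when sprung out: 20 dia, 16 high, on the inner side of the rod, 23.5 from its axis and 25 below it. The foot's inner side must push it about 4.5 aside to pass, then it springs back behind the foot (under 1 play along the rod) and holds the carriage.
- catch (a joint): How far the roller is pushed aside, m: 0 sprung fully out, about 0.0045 while the foot passes. Spring: 2.1 N plus 0.35 N per mm, so passing it takes very roughly 3 to 8 N along the rod.
- buffer (a joint): How far the collar's black sprung face is pressed in, m: 0 free, 5 N per mm, bottoms at 0.0045. Press it in about 2 mm to seat the carriage (over 1.3 mm, never over 3 mm). Friction on the rod makes the push that the hand feels differ by up to 3 N. Let go, it pushes the carriage back by the catch's play only.
- driver: Bystander, leave alone: screwdriver, lying, 160 mm. Origin: its underside.
- flux: Bystander, leave alone: small amber jar, 42 dia x 42 mm. Origin: its underside.
- tub: Bystander, leave alone: clear plastic bowl, 84 dia x 34 mm. Origin: its underside.
- heatsink: Bystander, leave alone: finned heatsink 70 x 45 x 22 mm. Origin: its underside.
- drive: Bystander, leave alone: flat disk drive 100 x 70 x 10 mm. Origin: its underside.
- fan: Bystander, leave alone: square black fan 60 x 60 x 14 mm. Origin: its underside.
- cleanbrush: Bystander, leave alone: brush, lying, 150 mm. Origin: its underside.
Mind the look-alikes: they are no part of the job. There is more than one size of the carriage; the one meant has the size given above.

How it is judged (in metres and radians):
On the way, in this order (a step that is already met when the one before it is completed fails the run):
1. the carriage is threaded on the rod's straight start, the bore's middle 15 mm or more past the free end and within 8 mm of the rod's true line, +x leading (x of bore in the frame of rod_tip above 0.015 m and y of bore in the frame of rod_tip between -0.008 and 0.008 m and z of bore in the frame of rod_tip between -0.006 and 0.006 m and angle between the x axis of carriage and the x axis of stand, either way round below 0.25 rad).
2. the carriage passes the middle of the bend, turned with the rod (distance between bore and rod_bend below 0.012 m and angle between the x axis of carriage and the x axis of stand, either way round between 0.5 and 1.1 rad).
3. the carriage, past the catch, is pressed home for 0.3 s: the collar's sprung face in by more than 1.3 mm (y of bore in the frame of seat below 0.015 m and value of joint catch below 0.002 m and value of joint buffer above 0.0013 m), for 0.3 s.
At the end, for the whole second after the job is handed in: The carriage hangs on the rod, released and at rest, upright within 0.25 rad, between catch and collar (bore within 15 mm of the nominal seat along the rod, 6 mm across), its bore within 0.12 rad of the stand's y, the catch sprung back (under 2 mm aside) (y of bore in the frame of seat between -0.015 and 0.015 m and x of bore in the frame of seat between -0.006 and 0.006 m and z of bore in the frame of seat between -0.006 and 0.006 m and angle between the x axis of carriage and the y axis of stand, either way round below 0.12 rad and angle between carriage's own z axis and vertical below 0.25 rad and value of joint catch below 0.002 m and linear speed of carriage below 0.02 m/s); the robot touches nothing.
It fails at once if on the way, before the catch, the carriage was forced on the rod with more than 22 N (y of bore in the frame of seat above 0.055 m and contact force between carriage and stand above 22 N).
It fails at once if the carriage was forced against the stand (rod, catch, collar) with more than 45 N, all contacts summed (contact force between carriage and stand above 45 N).
It fails at once if the collar's sprung face was pressed in by more than 3 mm (15 N) (value of joint buffer above 0.003 m).
It fails at once if the gripper or arm pushed on the stand with more than 5 N (contact force between any of the fingers, the arm and stand above 5 N).
It fails at once if a bystander was moved by more than 20 mm (distance of any of driver, flux, tub, heatsink, drive, fan, cleanbrush from where it was at the start of the episode above 0.02 m).
It also fails if it takes over 64 s, if anything falls off the work surface, if the arm or the gripper's body presses on something with over 40 N, if the wrist force passes 120 N, or if a joint passes its speed limit or range.

### The arm

A 6-joint arm with a two-finger parallel gripper is mounted at the origin on the work surface. World frame = base frame: x ahead of the robot, y to its left, z up, the work surface at z = 0. Lengths are in m, angles in degrees, forces in N, time in s.
With the tool pointing down it reaches from about 0.35 to 0.875 m from the base axis. Payload 4.2 kg.
Tool frame: the origin (TCP) lies midway between the tips of the shut fingers; the grasp point (between the pads) lies r.grasp_offset behind it (r.grasp_offset is the distance from the TCP to the grasp point, in m); z points along the fingers, y is the direction in which the jaws open and shut (so a half turn about z gives the same grasp; the last joint's range is limited). The gripper opens to 87 mm and grips with 3 to 60 N. Pads are 19 mm wide; open, the fingers measure 117 mm over their backs; the gripper's body (75 mm by 190 mm) begins 51 mm behind the grasp point.
Start: joints at [78.071, 22.042, 0.453, 0, -68.411, -14.817], TCP at [0.281, 0.558, 0.223] pointing down, gripper open.
Joint ranges: [-179.83, 179.83], [-69.29, 118.12], [-61.27, 80.66], [-181.25, 117.63], [-171.15, -9.14], [-177.46, 177.46]. Speed limits (degrees/s): [159.86, 159.86, 180, 180, 180, 180].

### API

Orientations are given as a 3x3 rotation matrix whose columns are the frame's x, y, z axes.
In Python, from station import sense, optics, r gives the robot as it stands. The module is installed in compiled form; this text tells all that it offers.
- The arm moves only by the tool servo_tool, never from a script. Its argument "deltas" is a list of rows, each an object with "slide": the shift along the tool's x, y, z in units of 25 mm (1.0 is 25 mm), a list of three; "spin": the turn about the tool's z in units of 8 degrees (1.0 is 8 degrees). A call has 1 to 10 rows; each row shifts and turns the pose as measured when the row begins, along the tool's axes as they then stand; what a row does not reach is not made up. A row lasts 1/10 s, in which the tool goes at most 50 mm and 8.59 degrees, less where a joint would pass 70% of its speed; a pose out of reach is approached as far as the arm can. A call is refused whole if a number of a shift passes 1 or a number of a turn 1, either way. A call with a gripper value outside its range is refused whole. "gripper" is the closure in counts, from 0 (fully open) to 255 (shut), set as the call begins (left out, the last holds). The fingers move at their own pace and stop on an object; the grip force is fixed at half the most. Time passes only in rows, so rows that do not move let the fingers close. It gives the time, the measured TCP pose, the force and the opening at its end, in the units of the state.
- sense(): the state, without advancing time (a new reading comes with each control period).
- optics.capture(name): name is "side" or "top"; returns a dict with "frame" (420x560x3 uint8, red, green, blue), "camera_matrix" (3x3 intrinsics, pixels), "eye" and "rotation" of the camera in the world. Camera axes: x right, y down, z forward; pixel columns grow to the right and rows downward; lengths in m; the calibration is good to about 2 mm. A picture is of the moment at which its call begins. There is no depth.
- r.finish_job(): hands the job in, once; it reports no verdict.
The state is a dict: "time_s": time; "joints": joint angles; "joint_velocities": joint speeds; "effort": joint torques, N m; "tcp_pos": TCP position; "ee_rot": TCP orientation; "wrist_force": force on the tool from outside, world axes, zero at the start; "moment": the same for the moment, N m; "gripper_width": opening from 0.0 (shut) to 1.0 (fully open).
Only numpy, scipy, OpenCV 4.12 (cv2) and the standard library are available. Lean on these libraries where they do the work, as an engineer would, in place of code of your own. Each camera call takes 0.05 s, during which the arm holds its last target.

## Working session

There is one attempt and no reset: what is moved stays moved. The work goes in short steps, Python scripts to look and compute and a tool call to move; the robot and the scene stay as the last step left them, time stands still between calls to the robot, and variables do not carry over. Pictures are saved under pics/ and viewed, and the job is handed in when it is done.

Besides the shell and the picture viewer there is one more tool, called after "Emit:" as name(argument=value, ...), one argument or row to a line, values as JSON. servo_tool: Moves the arm, as the interface text tells. Its arguments: {"type":"object","properties":{"deltas":{"type":"array"},"gripper":{"type":"number"}},"required":["deltas"]}

```bash
mkdir -p pics
python3 - <<'E'
from station import sense, optics, r
import cv2,pickle
s=sense(); print(s, r.grasp_offset)
for n in("side","top"):
    c=optics.capture(n); pickle.dump(c,open(n+"0.pkl","wb"))
    print(n,c["camera_matrix"],c["eye"],c["rotation"])
    cv2.imwrite(f"pics/{n}0.png",cv2.resize(c["frame"][:,:,::-1],(800,600),interpolation=cv2.INTER_CUBIC))
E
```

```text
{'time_s': 0.0, 'joints': array([ 7.80692490e+01,  2.20881033e+01,  3.80094179e-01, -2.99175753e-02,
       -6.84102418e+01, -1.48151236e+01]), 'joint_velocities': array([ 0.0912898 ,  0.05216079,  0.03405506, -0.00133799,  0.03549456,
       -0.06061111]), 'effort': array([-6.81015479e-06, -3.90665960e+01,  1.87402046e+01,  4.21995655e+00,
        1.09787608e-02, -1.80196907e-04]), 'tcp_pos': array([0.28099321, 0.55759899, 0.22148734]), 'ee_rot': array([[ 8.92924667e-01, -4.50205204e-01, -9.01690200e-04],
       [-4.50206103e-01, -8.92922607e-01, -1.91886391e-03],
       [ 5.87429532e-05,  2.11934735e-03, -9.99997752e-01]]), 'wrist_force': array([-0.42664922,  0.48678258, -0.72204914]), 'moment': array([ 0.00384889,  0.05143844, -0.00753429]), 'gripper_width': 0.9999854400923581} 0.0187
side [[470.49881386   0.         280.47050811]
 [  0.         470.49881386 201.03080702]
 [  0.           0.           1.        ]] [0.33601563 1.27968115 0.79199591] [[-0.98371835 -0.07959774  0.16112857]
 [-0.17957646  0.47080959 -0.86376538]
 [-0.00710711 -0.87863675 -0.47743791]]
top [[455.84205772   0.         275.79041894]
 [  0.         455.84205772 215.240561  ]
 [  0.           0.           1.        ]] [ 0.39081778 -0.00651644  1.23009067] [[ 0.01092164 -0.98880106  0.14883944]
 [-0.99950167 -0.00638664  0.03091301]
 [-0.02961623 -0.14910289 -0.98837807]]
```

View pics/side0.png

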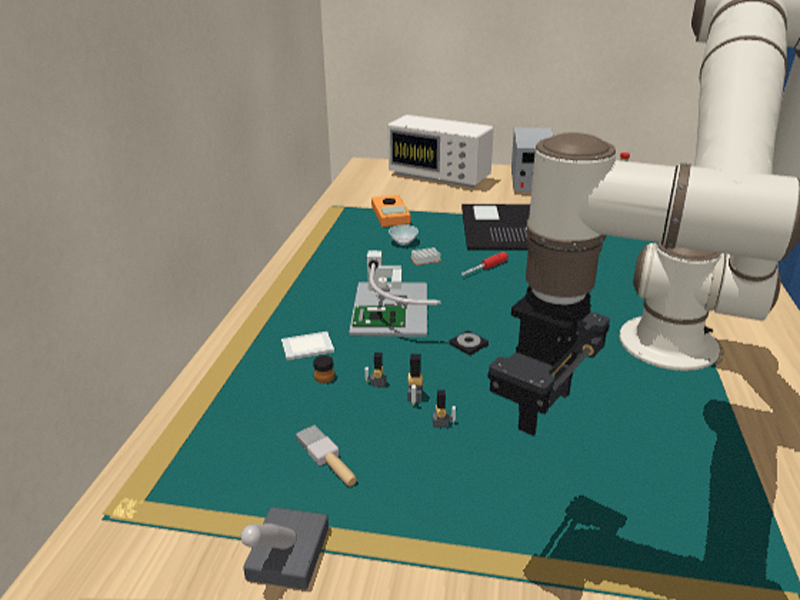

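View pics/top0.png

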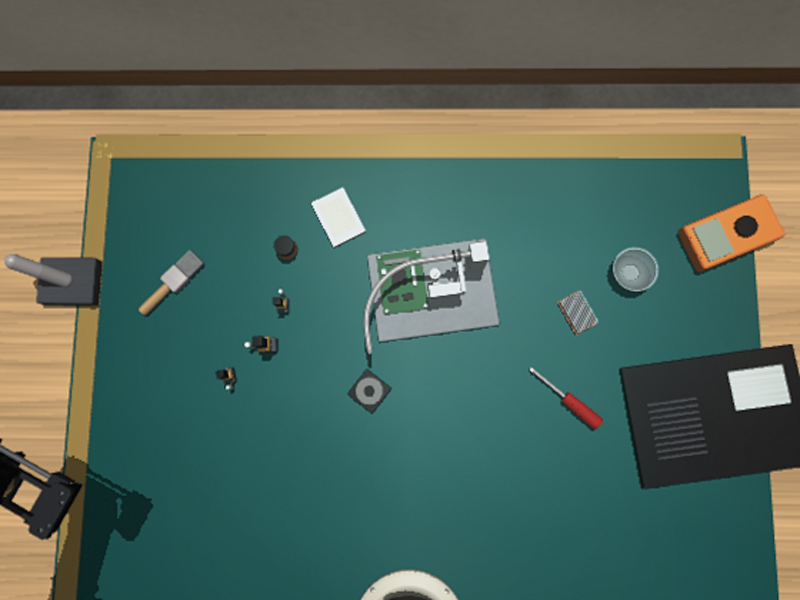

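Run:
```python
import cv2,pickle,numpy as np
t=pickle.load(open("top0.pkl","rb"))["frame"][:,:,::-1]
s=pickle.load(open("side0.pkl","rb"))["frame"][:,:,::-1]
# top crop cols 140-220, rows 190-280 ; side cols 245-330 rows 235-310
a=cv2.resize(t[195:280,145:215],None,fx=7,fy=7,interpolation=cv2.INTER_CUBIC)
cv2.imwrite("pics/ctop.png",a)
b=cv2.resize(s[240:305,245:325],None,fx=9,fy=9,interpolation=cv2.INTER_CUBIC)
cv2.imwrite("pics/cside.png",b)
b=cv2.resize(t[160:260,240:360],None,fx=6,fy=6,interpolation=cv2.INTER_CUBIC)
cv2.imwrite("pics/stop.png",b)
b=cv2.resize(s[165:245,235:320],None,fx=7,fy=7,interpolation=cv2.INTER_CUBIC)
cv2.imwrite("pics/sside.png",b)
```

```text
(no output)
```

View pics/ctop.png

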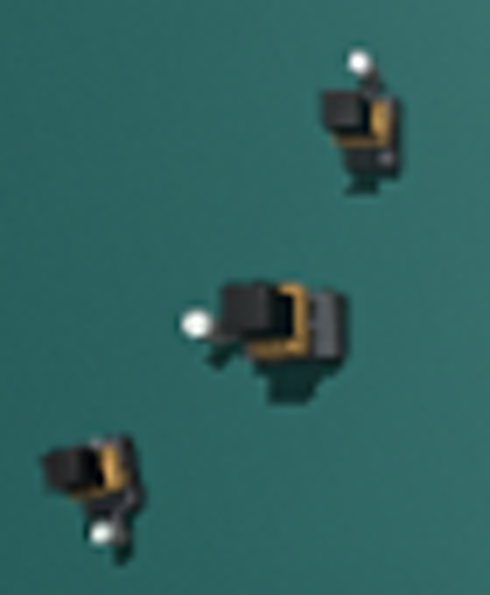

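View pics/cside.png

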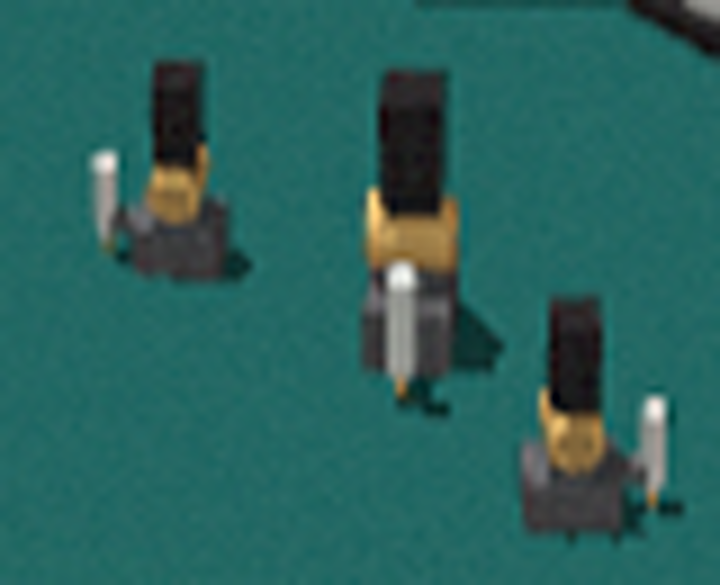

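View pics/stop.png

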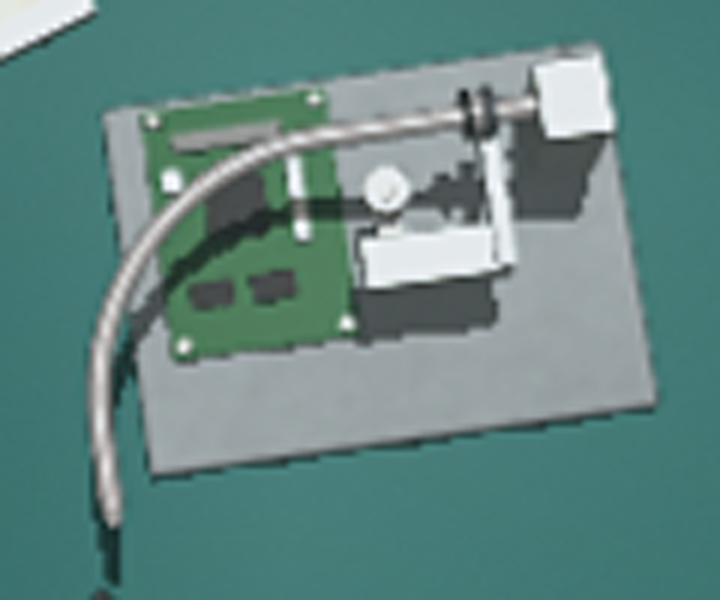

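View pics/sside.png

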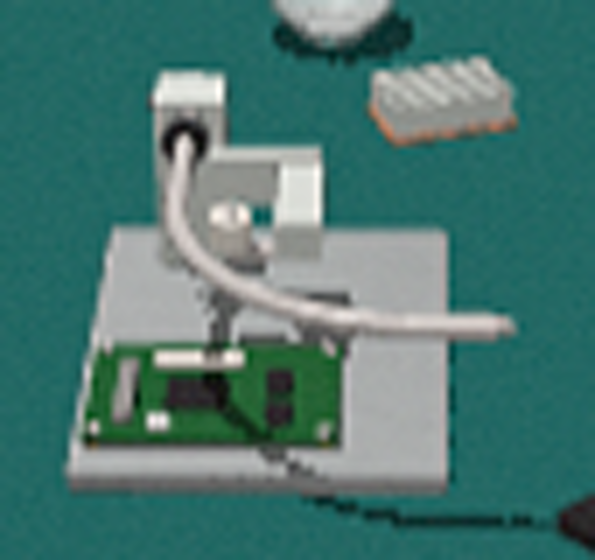

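```bash
cat > h.py <<'E'
import numpy as np,pickle,cv2
C={n:pickle.load(open(n+"0.pkl","rb")) for n in("side","top")}
def ray(c,uv):
    K=c["camera_matrix"];d=c["rotation"]@np.linalg.inv(K)@np.array([uv[0],uv[1],1.]);return c["eye"],d/np.linalg.norm(d)
def onz(c,uv,z):
    e,d=ray(c,uv);return e+d*(z-e[2])/d[2]
def tri(u,v):
    e1,d1=ray(C["top"],u);e2,d2=ray(C["side"],v)
    A=np.stack([d1,-d2],1);t=np.linalg.lstsq(A,e2-e1,rcond=None)[0]
    a=e1+d1*t[0];b=e2+d2*t[1];return (a+b)/2,np.linalg.norm(a-b)
def proj(c,p):
    q=c["rotation"].T@(np.array(p)-c["eye"]);q=c["camera_matrix"]@q;return q[:2]/q[2]
E
python3 - <<'E'
from h import *
T=lambda x,y,f,o:((x+.5)/f-.5+o[0],(y+.5)/f-.5+o[1])
for n,t,s in(("A",(345,110),(178,72)),("B",(250,308),(413,84)),("C",(70,467),(575,308))):
    print(n,tri(T(*t,7,(145,195)),T(*s,9,(245,240))))
for n,t,s in(("probeB",(196,324),(401,272)),("tip",(112,524),(0,0))):
    if n=="probeB":print(n,tri(T(*t,7,(145,195)),T(*s,9,(245,240))))
o=(240,160);c=C["top"]
print("base corners",[onz(c,T(*p,6,o),.012).round(4) for p in((105,115),(598,42),(657,405),(152,474))])
print("tip",tri(T(114,524,6,o),T(512,326,7,(235,165))))
for p in((112,524),(96,400),(150,240),(280,143),(400,123),(450,114)):print(onz(c,T(*p,6,o),.095).round(4))
print("collar ring x 461..496",onz(c,T(461,115,6,o),.1).round(4),onz(c,T(480,112,6,o),.1).round(4),onz(c,T(496,110,6,o),.1).round(4))
print("mast top",[onz(c,T(*p,6,o),.103).round(4) for p in((534,68),(602,58),(614,128),(546,138))])
E
```

```text
A (array([0.57612903, 0.2422149 , 0.07054812]), np.float64(0.0018232617857780178))
B (array([0.50000881, 0.26907126, 0.09303437]), np.float64(0.00204675416900893))
C (array([0.44328051, 0.3380391 , 0.0711278 ]), np.float64(0.0023051210505439026))
probeB (array([0.49825798, 0.29998786, 0.04837976]), np.float64(0.0018720875759972455))
base corners [array([0.675, 0.084, 0.012]), array([ 0.71  , -0.1407,  0.012 ]), array([ 0.5434, -0.1653,  0.012 ]), array([0.5107, 0.0601, 0.012 ])]
tip (array([0.48035371, 0.07086103, 0.09709786]), np.float64(0.0019930485938122666))
[0.4815 0.0719 0.095 ]
[0.5334 0.0795 0.095 ]
[0.6017 0.0578 0.095 ]
[0.6438 0.0033 0.095 ]
[ 0.6527 -0.0475  0.095 ]
[ 0.6567 -0.0687  0.095 ]
collar ring x 461..496 [ 0.6551 -0.0731  0.1   ] [ 0.6564 -0.0811  0.1   ] [ 0.6573 -0.0878  0.1   ]
mast top [array([ 0.6748, -0.1036,  0.103 ]), array([ 0.6792, -0.1323,  0.103 ]), array([ 0.6491, -0.137 ,  0.103 ]), array([ 0.6447, -0.1085,  0.103 ])]
```

B (top-crop (250,308), full image px ≈(180,239)) measures 93 mm tall with the probe 31 mm to its side. A (≈(194,210)) and C (≈(154,261)) are only ~71 mm tall, so B is the target. The enlarged crop confirms it as the big one. Now I turn the tool so the jaws lie along the carriage's x.

Emit:
servo_tool(
  deltas=[
    {"slide": [0,0,0],"spin": 0.5},
    {"slide": [0,0,0],"spin": 1},
    {"slide": [0,0,0],"spin": 1},
    {"slide": [0,0,0],"spin": 1},
    {"slide": [0,0,0],"spin": 1},
    {"slide": [0,0,0],"spin": 1},
    {"slide": [0,0,0],"spin": 1},
    {"slide": [0,0,0],"spin": 1},
  ],
  gripper=108,
)

```text
time_s: 0.9
tcp_pos: [0.2797, 0.5551, 0.2161]
ee_rot: [[0.014, -1.0, -0.005], [-1.0, -0.014, -0.012], [0.012, 0.005, -1.0]]
wrist_force: [-0.1, -0.5, -0.8]
gripper_width: 0.58
```

Emit:
servo_tool(
  deltas=[
    {"slide": [0.5,-0.4,-0.03],"spin": -0.2},
    {"slide": [0.9,-0.67,-0.03],"spin": 0},
    {"slide": [0.9,-0.67,-0.03],"spin": 0},
    {"slide": [0.9,-0.67,-0.03],"spin": 0},
    {"slide": [0.9,-0.67,-0.03],"spin": 0},
    {"slide": [0.9,-0.67,-0.03],"spin": 0},
    {"slide": [0.9,-0.67,-0.03],"spin": 0},
    {"slide": [0.9,-0.67,-0.03],"spin": 0},
    {"slide": [0.9,-0.67,-0.03],"spin": 0},
    {"slide": [0.6,-0.5,-0.03],"spin": 0},
  ],
)

```text
time_s: 1.9
tcp_pos: [0.4461, 0.3459, 0.2194]
ee_rot: [[0.045, -0.999, -0.012], [-0.999, -0.044, -0.021], [0.021, 0.013, -1.0]]
wrist_force: [0.1, 0.9, 0.2]
gripper_width: 0.574
```

Emit:
servo_tool(
  deltas=[
    {"slide": [0,0,0],"spin": 0},
    {"slide": [0,0,0],"spin": 0},
  ],
)

```text
time_s: 2.1
tcp_pos: [0.447, 0.3437, 0.2186]
ee_rot: [[0.04, -0.999, -0.014], [-0.999, -0.04, -0.023], [0.022, 0.015, -1.0]]
wrist_force: [0.2, 0.7, 0.7]
gripper_width: 0.578
```

Emit:
servo_tool(
  deltas=[
    {"slide": [0.8,-0.55,0.5],"spin": 0},
    {"slide": [0.8,-0.55,0.8],"spin": 0},
    {"slide": [0.8,-0.55,0.8],"spin": 0},
    {"slide": [0.4,-0.3,0.4],"spin": 0},
  ],
)

```text
time_s: 2.5
tcp_pos: [0.4977, 0.2779, 0.1564]
ee_rot: [[0.048, -0.999, -0.011], [-0.999, -0.048, -0.018], [0.018, 0.012, -1.0]]
wrist_force: [-0.3, -0.5, 0.1]
gripper_width: 0.579
```

Run:
```python
from station import sense,optics
import cv2,pickle
s=sense();print(s["tcp_pos"],s["ee_rot"][:,2],s["wrist_force"],s["joints"],s["effort"])
```

```text
[0.49765026 0.27794264 0.15636936] [-0.01072726 -0.01828733 -0.99977522] [-0.3152537  -0.51833274  0.13984733] [ 45.62882505  20.4675652  -12.23403315   0.34415748 -58.4777556
 -43.04631515] [  0.41147053 -36.65467858  17.19107866   3.90595526  -0.12673755
  -0.0823583 ]
```

Emit:
servo_tool(
  deltas=[
    {"slide": [0.15,-0.07,0.7],"spin": 0},
    {"slide": [0.15,-0.07,0.9],"spin": 0},
    {"slide": [0,0,0.9],"spin": 0},
    {"slide": [0,0,0.7],"spin": 0},
  ],
)

```text
time_s: 2.9
tcp_pos: [0.5022, 0.2716, 0.0753]
ee_rot: [[0.05, -0.999, -0.007], [-0.999, -0.05, -0.015], [0.015, 0.007, -1.0]]
wrist_force: [1.0, 0.1, -0.4]
gripper_width: 0.576
```

Run:
```python
from station import sense,optics
import cv2,pickle,numpy as np
t=optics.capture("top");s=optics.capture("side")
a=cv2.resize(t["frame"][190:285,140:235,::-1],None,fx=4,fy=4,interpolation=cv2.INTER_CUBIC)
b=cv2.resize(s["frame"][225:320,245:340,::-1],None,fx=4,fy=4,interpolation=cv2.INTER_CUBIC)
cv2.imwrite("pics/g1.png",np.hstack([a,b]))
s=sense();print(s["tcp_pos"],s["ee_rot"],s["wrist_force"])
```

```text
[0.50088456 0.27069415 0.07394542] [[ 0.0496484  -0.99871151 -0.0105052 ]
 [-0.99860779 -0.0494501  -0.01836195]
 [ 0.0178188   0.01140221 -0.99977621]] [-0.49855985  0.04075404 -0.33671429]
```

View pics/g1.png

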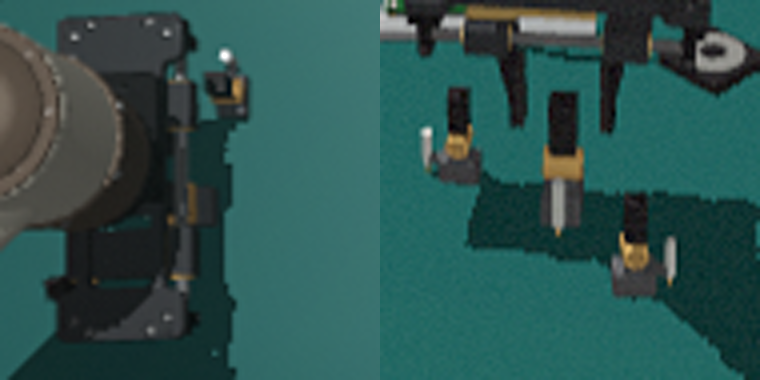

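Emit:
servo_tool(
  deltas=[
    {"slide": [0.04,0,0.4],"spin": 0},
    {"slide": [0,0,0.0],"spin": 0},
  ],
)

```text
time_s: 3.2
tcp_pos: [0.5013, 0.2711, 0.0646]
ee_rot: [[0.052, -0.999, -0.009], [-0.999, -0.051, -0.017], [0.017, 0.01, -1.0]]
wrist_force: [-0.5, 0.4, 0.4]
gripper_width: 0.581
```

Emit:
servo_tool(
  deltas=[
    {"slide": [0,0,-0.02],"spin": 0},
    {"slide": [0,0,-0.02],"spin": 0},
    {"slide": [0,0,-0.02],"spin": 0},
  ],
  gripper=255,
)

```text
time_s: 3.5
tcp_pos: [0.5024, 0.2726, 0.0684]
ee_rot: [[0.053, -0.999, -0.005], [-0.999, -0.053, -0.014], [0.014, 0.006, -1.0]]
wrist_force: [-0.9, 1.4, -0.0]
gripper_width: 0.388
```

Emit:
servo_tool(
  deltas=[
    {"slide": [0,0,0],"spin": 0},
    {"slide": [0,0,0],"spin": 0},
    {"slide": [0,0,0],"spin": 0},
  ],
)

```text
time_s: 3.8
tcp_pos: [0.5027, 0.2729, 0.0695]
ee_rot: [[0.052, -0.999, -0.004], [-0.999, -0.052, -0.013], [0.013, 0.005, -1.0]]
wrist_force: [-0.1, -0.2, -1.4]
gripper_width: 0.205
```

Emit:
servo_tool(
  deltas=[
    {"slide": [0,0,0],"spin": 0},
    {"slide": [0.05,0,0.2],"spin": 0},
    {"slide": [0.05,0.03,0.1],"spin": 0},
  ],
  gripper=180,
)

```text
time_s: 4.1
tcp_pos: [0.5023, 0.2703, 0.0619]
ee_rot: [[0.052, -0.999, -0.003], [-0.999, -0.052, -0.012], [0.012, 0.004, -1.0]]
wrist_force: [-0.9, -1.1, -1.3]
gripper_width: 0.287
```

Emit:
servo_tool(
  deltas=[
    {"slide": [0.02,0.03,0],"spin": 0},
    {"slide": [0,0.02,0],"spin": 0},
    {"slide": [0,0,0],"spin": 0},
    {"slide": [0,0,0],"spin": 0},
  ],
  gripper=255,
)

```text
time_s: 4.5
tcp_pos: [0.5009, 0.2693, 0.0612]
ee_rot: [[0.052, -0.999, -0.004], [-0.999, -0.052, -0.013], [0.013, 0.004, -1.0]]
wrist_force: [0.5, 0.1, -0.6]
gripper_width: 0.202
```

Run:
```python
from station import sense
s=sense();print(s["tcp_pos"],s["ee_rot"][:,2],s["wrist_force"],s["gripper_width"],s["joint_velocities"])
```

```text
[0.50087987 0.26926696 0.06119706] [-0.00373062 -0.0131936  -0.999906  ] [ 0.47973825  0.14850165 -0.59645579] 0.20202357289313433 [ 0.15082348  0.04002363 -0.02211049 -0.09784477  0.03710048 -0.04469671]
```

Emit:
servo_tool(
  deltas=[
    {"slide": [0,0,-0.4],"spin": 0},
    {"slide": [0,0,-0.7],"spin": 0},
    {"slide": [0,0,-0.7],"spin": 0},
    {"slide": [0,0,-0.4],"spin": 0},
    {"slide": [0.4,0.15,0],"spin": 0},
  ],
)

```text
time_s: 5.0
tcp_pos: [0.4964, 0.2593, 0.1179]
ee_rot: [[0.052, -0.999, -0.008], [-0.999, -0.052, -0.016], [0.015, 0.009, -1.0]]
wrist_force: [-1.0, 0.0, -2.3]
gripper_width: 0.205
```

Run:
```python
from station import sense
s=sense();print(s["tcp_pos"],s["ee_rot"][:,2],s["wrist_force"],s["moment"],s["gripper_width"])
```

```text
[0.49641202 0.25931242 0.11790187] [-0.0078095  -0.01569418 -0.99984634] [-0.96330853  0.02591168 -2.30236642] [ 0.12337607 -0.1046514  -0.0353603 ] 0.2047375496420933
```

Emit:
servo_tool(
  deltas=[
    {"slide": [0.9,0.27,-0.05],"spin": -0.1},
    {"slide": [0.9,0.27,-0.05],"spin": -0.1},
    {"slide": [0.9,0.27,-0.05],"spin": -0.1},
    {"slide": [0.9,0.27,-0.05],"spin": -0.1},
    {"slide": [0.9,0.27,-0.05],"spin": -0.1},
    {"slide": [0.9,0.27,-0.05],"spin": -0.1},
    {"slide": [0.9,0.27,-0.05],"spin": 0},
    {"slide": [0.5,0.15,-0.03],"spin": 0},
    {"slide": [0,0,0],"spin": 0},
  ],
)

```text
time_s: 5.9
tcp_pos: [0.4509, 0.071, 0.1258]
ee_rot: [[0.135, -0.991, -0.023], [-0.991, -0.135, -0.021], [0.018, 0.025, -1.0]]
wrist_force: [-0.0, -0.4, -3.0]
gripper_width: 0.21
```

Run:
```python
from station import sense
s=sense();print(s["tcp_pos"],s["ee_rot"],s["wrist_force"],s["moment"],s["gripper_width"],s["joints"])
```

```text
[0.45094642 0.07095279 0.12580792] [[ 0.1354154  -0.99053266 -0.02253264]
 [-0.99063102 -0.13495282 -0.02092642]
 [ 0.01768746  0.02515529 -0.99952707]] [-0.04383083 -0.36702888 -3.02582879] [ 0.14494069 -0.14359294 -0.00560861] 0.2097547932412716 [ 29.71959824  12.34690031 -29.49981878   0.52479793 -49.87037898
 -22.29273974]
```

Emit:
servo_tool(
  deltas=[
    {"slide": [0.07,0,0.2],"spin": -0.08},
    {"slide": [0.06,0,0.18],"spin": 0},
  ],
)

```text
time_s: 6.1
tcp_pos: [0.4516, 0.0678, 0.1161]
ee_rot: [[0.147, -0.989, -0.021], [-0.989, -0.147, -0.02], [0.017, 0.024, -1.0]]
wrist_force: [0.2, -0.2, -2.7]
gripper_width: 0.205
```

Run:
```python
from station import sense,optics
import cv2,pickle,numpy as np
t=optics.capture("top");s=optics.capture("side")
pickle.dump(s,open("s1.pkl","wb"));pickle.dump(t,open("t1.pkl","wb"))
cv2.imwrite("pics/g2.png",cv2.resize(s["frame"][180:250,260:360,::-1],None,fx=8,fy=8,interpolation=cv2.INTER_CUBIC))
cv2.imwrite("pics/g2t.png",cv2.resize(t["frame"][180:290,190:330,::-1],None,fx=5,fy=5,interpolation=cv2.INTER_CUBIC))
s=sense();print(s["tcp_pos"],s["ee_rot"],s["wrist_force"])
```

```text
[0.4512746 0.067744  0.1156531] [[ 0.14709417 -0.98886643 -0.02250528]
 [-0.98897275 -0.14663792 -0.02074181]
 [ 0.01721075  0.02530811 -0.99953154]] [-0.81034964 -0.91973369 -2.46688379]
```

View pics/g2.png

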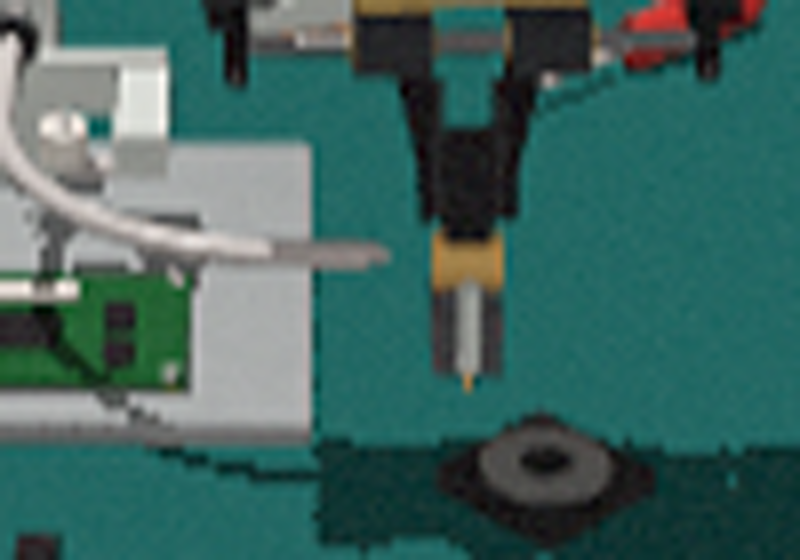

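View pics/g2t.png

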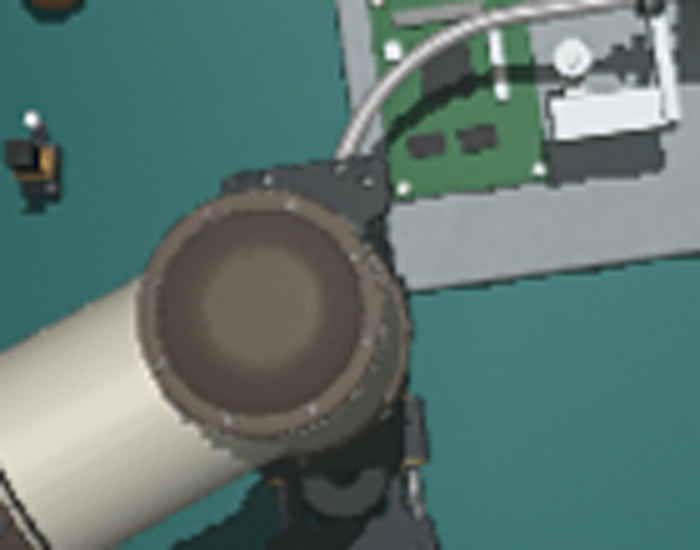

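Run:
```python
from h import *
import pickle
c=pickle.load(open("s1.pkl","rb"))
R=np.array([[ 0.14709417,-0.98886643,-0.02250528],[-0.98897275,-0.14663792,-0.02074181],[0.01721075,0.02530811,-0.99953154]])
tcp=np.array([.45127,.06774,.11565])
ex,ey,ez=-R[:,1],-R[:,0],-R[:,2]
P=lambda x,y,z:tcp+ex*x+ey*y+ez*(z-.0612)
pp=lambda p:((proj(c,p)-[260,180]+.5)*8-.5).round(0)
for n,q in dict(probetop=(0,.030,.049),foot_bl=(.013,.018,0),foot_br=(-.013,.018,0),foot_tl=(.013,.018,.024),tube_r_front=(-.013,.011,.04),tube_l_front=(.013,.011,.04),tubetop_l=(.013,.004,.0503),tubetop_r=(-.013,.004,.0503),posttop_l=(.009,.009,.0925),posttop_r=(-.009,.009,.0925),postback=(.009,-.009,.0925)).items():print(n,pp(P(*q)))
print("tip top/bot",pp((.4819,.0719,.0972)),pp((.4819,.0719,.0928)),"rod 20mm in",pp((.5017,.0748,.100)),pp((.5017,.0748,.09)), "tip shifted 3mm v",pp((.4815,.0749,.095)))
```

```text
probetop [466. 281.]
foot_bl [429. 378.]
foot_br [499. 377.]
foot_tl [429. 323.]
tube_r_front [499. 275.]
tube_l_front [428. 276.]
tubetop_l [428. 242.]
tubetop_r [498. 242.]
posttop_l [439. 149.]
posttop_r [489. 149.]
postback [438. 125.]
tip top/bot [378. 253.] [378. 263.] rod 20mm in [324. 246.] [324. 269.] tip shifted 3mm v [378. 262.]
```

Emit:
servo_tool(
  deltas=[
    {"slide": [0,-0.3,-0.01],"spin": 0},
    {"slide": [0,-0.3,-0.01],"spin": 0},
    {"slide": [0,-0.2,-0.01],"spin": 0},
    {"slide": [0,-0.1,-0.01],"spin": 0},
  ],
)

```text
time_s: 6.6
tcp_pos: [0.4754, 0.0716, 0.1156]
ee_rot: [[0.15, -0.988, -0.025], [-0.989, -0.149, -0.024], [0.02, 0.028, -0.999]]
wrist_force: [-1.0, -6.0, -0.6]
gripper_width: 0.204
```

```bash
cat > st.py <<'E'
from station import sense
import numpy as np
a=np.radians(8.45);O=np.array([.6083,-.0306])
u=np.array([np.cos(a),np.sin(a)]);v=np.array([-u[1],u[0]])
def show():
    s=sense();R=s["ee_rot"];b=s["tcp_pos"]+.0212*R[:,2]
    d=b[:2]-O;x,y=d@u*1e3,d@v*1e3
    yaw=np.degrees(np.arctan2(-R[1,1],-R[0,1])-a)
    # nearest on nominal rod, stand mm
    if x<-70: lat=y-120;yr=0;sarc=x+110
    elif y<10: lat=x-40;yr=-90;sarc=40+172.8+10-y
    else:
        t=np.arctan2(x+70,y-10);lat=np.hypot(x+70,y-10)-110;yr=-np.degrees(t);sarc=40+110*t
    f=s["wrist_force"];c=np.radians(yaw)+a;ex=np.array([np.cos(c),np.sin(c)])
    ey=np.array([-ex[1],ex[0]])
    tz=R[:,2]
    print(f"t{s['time_s']:.1f} bore stand {x:.1f},{y:.1f} z{b[2]*1e3:.1f} s{sarc:.1f} out{lat:+.1f} yaw{yaw:.1f} (rod {yr:.1f}) F fwd{f[:2]@ex:.1f} out{f[:2]@ey:.1f} up{f[2]:.1f} M fwd{s['moment'][:2]@ex:.2f} out{s['moment'][:2]@ey:.2f} z{s['moment'][2]:.2f} tilt fwd{tz[:2]@ex:.3f} out{tz[:2]@ey:.3f} w{s['gripper_width']:.3f} q1 {s['joints'][0]:.0f} q6 {s['joints'][5]:.0f}")
if __name__=="__main__":show()
E
python3 st.py
```

```text
t6.6 bore stand -117.1,120.2 z94.4 s-7.1 out+0.2 yaw0.1 (rod 0.0) F fwd-1.8 out-5.7 up-0.6 M fwd-1.64 out0.19 z-0.03 tilt fwd-0.028 out-0.020 w0.204 q1 28 q6 -20
```

Emit:
servo_tool(
  deltas=[
    {"slide": [0.03,0,-0.01],"spin": 0},
  ],
)

```text
time_s: 6.7
tcp_pos: [0.4763, 0.0709, 0.1159]
ee_rot: [[0.15, -0.988, -0.024], [-0.989, -0.149, -0.024], [0.02, 0.027, -0.999]]
wrist_force: [0.7, -0.7, -1.6]
gripper_width: 0.206
```

```bash
python3 st.py
```

```text
t6.7 bore stand -116.2,119.4 z94.7 s-6.2 out-0.6 yaw0.1 (rod 0.0) F fwd0.5 out-0.8 up-1.6 M fwd-0.02 out-0.19 z-0.05 tilt fwd-0.027 out-0.020 w0.206 q1 28 q6 -20
```

Emit:
servo_tool(
  deltas=[
    {"slide": [0.05,-0.06,-0.01],"spin": 0},
    {"slide": [0,-0.1,0],"spin": 0},
  ],
)

```text
time_s: 6.9
tcp_pos: [0.4809, 0.0707, 0.1161]
ee_rot: [[0.149, -0.989, -0.023], [-0.989, -0.149, -0.022], [0.019, 0.026, -0.999]]
wrist_force: [0.1, 0.6, -2.1]
gripper_width: 0.199
```

```bash
python3 st.py
```

```text
t6.9 bore stand -111.7,118.6 z94.9 s-1.7 out-1.4 yaw0.1 (rod 0.0) F fwd0.2 out0.6 up-2.1 M fwd0.14 out-0.10 z0.01 tilt fwd-0.026 out-0.019 w0.199 q1 28 q6 -20
```

Emit:
servo_tool(
  deltas=[
    {"slide": [0,-0.2,0],"spin": 0},
    {"slide": [0,-0.2,0],"spin": 0},
  ],
)

```text
time_s: 7.1
tcp_pos: [0.4914, 0.0727, 0.116]
ee_rot: [[0.149, -0.989, -0.022], [-0.989, -0.149, -0.021], [0.018, 0.025, -1.0]]
wrist_force: [0.1, -0.1, -2.7]
gripper_width: 0.202
```

```bash
python3 st.py
```

```text
t7.1 bore stand -101.0,119.0 z94.9 s9.0 out-1.0 yaw0.1 (rod 0.0) F fwd0.0 out-0.2 up-2.7 M fwd0.20 out-0.11 z0.01 tilt fwd-0.025 out-0.018 w0.202 q1 28 q6 -19
```

Emit:
servo_tool(
  deltas=[
    {"slide": [0.01,-0.2,0],"spin": 0},
    {"slide": [0.01,-0.2,0],"spin": 0},
    {"slide": [0.01,-0.2,0],"spin": 0},
  ],
)

```text
time_s: 7.4
tcp_pos: [0.508, 0.0748, 0.1157]
ee_rot: [[0.15, -0.988, -0.022], [-0.989, -0.149, -0.021], [0.017, 0.025, -1.0]]
wrist_force: [-0.4, 0.5, -1.7]
gripper_width: 0.206
```

```bash
python3 st.py
```

```text
t7.4 bore stand -84.2,118.6 z94.5 s25.8 out-1.4 yaw0.1 (rod 0.0) F fwd-0.3 out0.6 up-1.7 M fwd0.12 out-0.14 z-0.02 tilt fwd-0.025 out-0.017 w0.206 q1 27 q6 -19
```

```bash
cat > plan.py <<'E'
import sys
from st import *
# rod model: rotated dl about root, plus shift; usage plan.py delta D n [zcorr_mm]
dl=float(sys.argv[1]);D=float(sys.argv[2]);n=int(sys.argv[3]);
root=np.array([40.,-97.]);c,s_=np.cos(dl),np.sin(dl);M=np.array([[c,-s_],[s_,c]])
def rod(s):
    if s<40:p=np.array([-110+s,120.]);h=0.
    elif s<40+172.8:
        t=(s-40)/110;p=np.array([-70+110*np.sin(t),10+110*np.cos(t)]);h=-t
    else:p=np.array([40,10-(s-212.8)]);h=-np.pi/2
    return M@(p-root)+root,h+dl
def yawm(s): return np.mean([rod(s+k)[1] for k in(-13,-6,0,6,13)])
def cen(s): # mean of tube stations -> middle offset for chord
    h=yawm(s);return np.mean([rod(s+k)[0]-k*np.array([np.cos(h),np.sin(h)]) for k in(-13,0,13)],0)
s=sense();R=s["ee_rot"];b=s["tcp_pos"]+.0212*R[:,2]
d=b[:2]-O;p=np.array([d@u,d@v])*1e3;yaw=np.arctan2(-R[1,1],-R[0,1])-a
ss=np.arange(-40,330,.25);k=np.argmin([np.linalg.norm(cen(q)-p) for q in ss]);s0=ss[k]
h=yawm(s0);print("s0",s0,"lat err (out+)",round(float((p-cen(s0))@[-np.sin(h),np.cos(h)]),2),"yaw err",round(np.degrees(yaw-h),2))
for i in range(n):
    s1=s0+D*(i+1);q=cen(s1);w=(q-p);f=w@[np.cos(yaw),np.sin(yaw)];o=w@[-np.sin(yaw),np.cos(yaw)]
    h=yawm(s1);print(f"x {-o/25:.3f} y {-f/25:.3f} spin {np.degrees(yaw-h)/8:.2f}")
    p=q;yaw=h
E
python3 plan.py 0.012 5 3
```

```text
s0 28.5 lat err (out+) 0.1 yaw err -0.39
x 0.004 y -0.205 spin 0.02
x 0.003 y -0.200 spin 0.12
x 0.003 y -0.200 spin 0.18
```

Emit:
servo_tool(
  deltas=[
    {"slide": [0,-0.2,-0.01],"spin": 0.02},
    {"slide": [0.003,-0.2,0],"spin": 0.12},
    {"slide": [0.003,-0.2,0],"spin": 0.18},
  ],
)

```text
time_s: 7.7
tcp_pos: [0.5243, 0.077, 0.1153]
ee_rot: [[0.102, -0.995, -0.022], [-0.995, -0.102, -0.021], [0.019, 0.024, -1.0]]
wrist_force: [-0.8, -0.2, -2.3]
gripper_width: 0.203
```

```bash
python3 st.py; python3 plan.py 0.012 5 3
```

```text
t7.7 bore stand -67.8,118.4 z94.1 s42.3 out-1.6 yaw-2.6 (rod -1.2) F fwd-0.8 out-0.2 up-2.3 M fwd0.12 out-0.10 z-0.01 tilt fwd-0.024 out-0.019 w0.203 q1 26 q6 -21
s0 44.75 lat err (out+) 0.18 yaw err 0.18
x 0.012 y -0.195 spin 0.27
x 0.004 y -0.199 spin 0.28
x 0.005 y -0.199 spin 0.33
```

Emit:
servo_tool(
  deltas=[
    {"slide": [0.01,-0.2,-0.03],"spin": 0.27},
    {"slide": [0.004,-0.2,-0.02],"spin": 0.28},
    {"slide": [0.005,-0.2,-0.01],"spin": 0.33},
  ],
)

```text
time_s: 8.0
tcp_pos: [0.5407, 0.0776, 0.1162]
ee_rot: [[-0.029, -0.999, -0.022], [-0.999, 0.029, -0.021], [0.022, 0.022, -1.0]]
wrist_force: [-0.7, 0.4, -2.1]
gripper_width: 0.199
```

```bash
python3 st.py; python3 plan.py 0.012 5 3
```

```text
t8.0 bore stand -51.6,116.6 z95.0 s58.9 out-1.9 yaw-10.1 (rod -9.8) F fwd-0.8 out0.3 up-2.1 M fwd0.08 out-0.09 z-0.04 tilt fwd-0.022 out-0.022 w0.199 q1 25 q6 -28
s0 61.25 lat err (out+) 0.18 yaw err 0.26
x 0.013 y -0.201 spin 0.36
x 0.005 y -0.199 spin 0.33
x 0.005 y -0.199 spin 0.33
```

Tracking without contact. Continue.

Emit:
servo_tool(
  deltas=[
    {"slide": [0.012,-0.2,-0.01],"spin": 0.36},
    {"slide": [0.005,-0.2,-0.01],"spin": 0.33},
    {"slide": [0.005,-0.2,-0.01],"spin": 0.33},
    {"slide": [0.005,-0.2,-0.01],"spin": 0.33},
  ],
)

```text
time_s: 8.4
tcp_pos: [0.5621, 0.0748, 0.1164]
ee_rot: [[-0.228, -0.973, -0.023], [-0.973, 0.228, -0.021], [0.026, 0.018, -1.0]]
wrist_force: [-0.3, 0.5, -2.4]
gripper_width: 0.204
```

```bash
python3 st.py; python3 plan.py 0.012 5 3
```

```text
t8.4 bore stand -30.7,110.7 z95.2 s80.9 out-1.9 yaw-21.7 (rod -21.3) F fwd-0.4 out0.4 up-2.4 M fwd0.15 out-0.15 z0.01 tilt fwd-0.018 out-0.026 w0.204 q1 24 q6 -38
s0 83.0 lat err (out+) 0.28 yaw err 0.06
x 0.016 y -0.202 spin 0.33
x 0.005 y -0.199 spin 0.33
x 0.005 y -0.199 spin 0.33
```

Emit:
servo_tool(
  deltas=[
    {"slide": [0.016,-0.2,0],"spin": 0.33},
    {"slide": [0.006,-0.2,-0.01],"spin": 0.33},
    {"slide": [0.006,-0.2,-0.01],"spin": 0.33},
    {"slide": [0.006,-0.2,0],"spin": 0.33},
  ],
)

```text
time_s: 8.8
tcp_pos: [0.5825, 0.0679, 0.1159]
ee_rot: [[-0.414, -0.91, -0.024], [-0.91, 0.414, -0.022], [0.03, 0.013, -0.999]]
wrist_force: [0.0, 0.1, -2.1]
gripper_width: 0.202
```

```bash
python3 st.py; python3 plan.py 0.012 5 3
```

```text
t8.8 bore stand -11.6,100.8 z94.7 s102.9 out-2.0 yaw-32.9 (rod -32.7) F fwd0.0 out0.1 up-2.1 M fwd0.15 out-0.10 z0.00 tilt fwd-0.013 out-0.030 w0.202 q1 23 q6 -48
s0 104.5 lat err (out+) 0.27 yaw err -0.02
x 0.015 y -0.197 spin 0.32
x 0.005 y -0.199 spin 0.33
x 0.005 y -0.199 spin 0.33
```

Emit:
servo_tool(
  deltas=[
    {"slide": [0.015,-0.2,-0.01],"spin": 0.32},
    {"slide": [0.006,-0.2,-0.01],"spin": 0.33},
    {"slide": [0.006,-0.2,-0.01],"spin": 0.33},
    {"slide": [0.006,-0.2,-0.01],"spin": 0.33},
  ],
)

```text
time_s: 9.2
tcp_pos: [0.6011, 0.0571, 0.1157]
ee_rot: [[-0.583, -0.812, -0.026], [-0.812, 0.583, -0.022], [0.033, 0.008, -0.999]]
wrist_force: [-0.5, -0.6, -1.6]
gripper_width: 0.202
```

```bash
python3 st.py; python3 plan.py 0.012 5 3
```

```text
t9.2 bore stand 5.1,87.5 z94.5 s124.7 out-2.1 yaw-44.1 (rod -44.1) F fwd-0.1 out-0.8 up-1.6 M fwd0.23 out-0.05 z-0.01 tilt fwd-0.008 out-0.033 w0.202 q1 21 q6 -57
s0 126.0 lat err (out+) 0.29 yaw err -0.03
x 0.016 y -0.198 spin 0.32
x 0.005 y -0.199 spin 0.33
x 0.005 y -0.199 spin 0.33
```

Emit:
servo_tool(
  deltas=[
    {"slide": [0.016,-0.2,-0.02],"spin": 0.32},
    {"slide": [0.006,-0.2,-0.01],"spin": 0.33},
    {"slide": [0.006,-0.2,-0.01],"spin": 0.33},
    {"slide": [0.006,-0.2,-0.01],"spin": 0.33},
  ],
)

```text
time_s: 9.6
tcp_pos: [0.617, 0.043, 0.1156]
ee_rot: [[-0.729, -0.683, -0.028], [-0.683, 0.73, -0.022], [0.036, 0.003, -0.999]]
wrist_force: [-0.8, 0.9, -2.8]
gripper_width: 0.207
```

```bash
python3 st.py; python3 plan.py 0.012 5 3
```

```text
t9.6 bore stand 18.8,71.2 z94.4 s146.4 out-2.2 yaw-55.3 (rod -55.4) F fwd-1.3 out0.0 up-2.8 M fwd0.16 out-0.03 z-0.05 tilt fwd-0.003 out-0.036 w0.207 q1 19 q6 -67
s0 147.5 lat err (out+) 0.16 yaw err -0.03
x 0.011 y -0.203 spin 0.32
x 0.005 y -0.199 spin 0.33
x 0.005 y -0.199 spin 0.33
```

Emit:
servo_tool(
  deltas=[
    {"slide": [0.008,-0.2,-0.02],"spin": 0.32},
    {"slide": [0.005,-0.2,-0.01],"spin": 0.33},
    {"slide": [0.005,-0.2,-0.01],"spin": 0.33},
  ],
)

```text
time_s: 9.9
tcp_pos: [0.6269, 0.0307, 0.1155]
ee_rot: [[-0.821, -0.57, -0.031], [-0.569, 0.822, -0.023], [0.038, -0.001, -0.999]]
wrist_force: [0.1, -0.4, -3.3]
gripper_width: 0.209
```

```bash
python3 st.py; python3 plan.py 0.012 5 3
```

```text
t9.9 bore stand 26.7,57.5 z94.3 s162.5 out-2.3 yaw-63.7 (rod -63.8) F fwd0.4 out-0.1 up-3.3 M fwd0.12 out0.06 z-0.04 tilt fwd0.001 out-0.038 w0.209 q1 18 q6 -74
s0 163.25 lat err (out+) -0.04 yaw err -0.22
x 0.002 y -0.200 spin 0.30
x 0.005 y -0.199 spin 0.33
x 0.005 y -0.199 spin 0.33
```

Emit:
servo_tool(
  deltas=[
    {"slide": [0.002,-0.2,-0.01],"spin": 0.3},
    {"slide": [0.005,-0.2,-0.01],"spin": 0.33},
    {"slide": [0.005,-0.2,-0.01],"spin": 0.33},
  ],
)

```text
time_s: 10.2
tcp_pos: [0.6346, 0.0171, 0.1151]
ee_rot: [[-0.894, -0.446, -0.034], [-0.446, 0.895, -0.023], [0.041, -0.006, -0.999]]
wrist_force: [0.2, -0.2, -2.2]
gripper_width: 0.206
```

```bash
python3 st.py; python3 plan.py 0.012 5 4
```

```text
t10.2 bore stand 32.3,42.9 z94.0 s178.6 out-2.6 yaw-72.0 (rod -72.2) F fwd0.3 out0.1 up-2.2 M fwd0.10 out0.06 z-0.04 tilt fwd0.006 out-0.041 w0.206 q1 16 q6 -80
s0 179.0 lat err (out+) -0.44 yaw err -0.24
x -0.014 y -0.199 spin 0.30
x 0.005 y -0.199 spin 0.33
x 0.005 y -0.199 spin 0.33
x 0.005 y -0.199 spin 0.33
```

Run:
```python
from h import *
from st import O,u,v
T=lambda x,y,f,o:((x+.5)/f-.5+o[0],(y+.5)/f-.5+o[1])
def S(p):
    d=p[:2]-O;return d@u*1e3,d@v*1e3
c=C["top"]
print("roller",S(onz(c,T(386,187,6,(240,160)),.078)))
for q in((459,115),(463,115),(470,114),(480,112)):print("ring",S(onz(c,T(*q,6,(240,160)),.104)))
```

```text
roller (np.float64(18.284011085378495), np.float64(-14.435803517531486))
ring (np.float64(39.28121474478171), np.float64(-47.67877141168329))
ring (np.float64(39.04124041679981), np.float64(-49.339856388840715))
ring (np.float64(39.04694260490063), np.float64(-52.3108591696515))
ring (np.float64(39.29830567316667), np.float64(-56.59189487639005))
```

Emit:
servo_tool(
  deltas=[
    {"slide": [-0.01,-0.2,-0.02],"spin": 0.3},
    {"slide": [0.005,-0.2,-0.02],"spin": 0.33},
    {"slide": [0.005,-0.2,-0.01],"spin": 0.33},
  ],
)

```text
time_s: 10.5
tcp_pos: [0.6406, 0.0026, 0.1153]
ee_rot: [[-0.949, -0.314, -0.037], [-0.313, 0.95, -0.024], [0.043, -0.011, -0.999]]
wrist_force: [-0.1, -0.5, -2.4]
gripper_width: 0.204
```

```bash
python3 st.py; python3 plan.py 0.012 5 4
```

```text
t10.5 bore stand 36.0,27.7 z94.1 s194.6 out-2.6 yaw-80.2 (rod -80.5) F fwd0.4 out-0.3 up-2.4 M fwd0.11 out0.08 z-0.00 tilt fwd0.011 out-0.043 w0.204 q1 15 q6 -87
s0 194.75 lat err (out+) -0.58 yaw err -0.26
x -0.020 y -0.198 spin 0.29
x 0.003 y -0.199 spin 0.26
x 0.002 y -0.199 spin 0.22
x 0.001 y -0.200 spin 0.17
```

Emit:
servo_tool(
  deltas=[
    {"slide": [-0.02,-0.2,-0.02],"spin": 0.29},
    {"slide": [0.0,-0.2,-0.02],"spin": 0.26},
  ],
)

```text
time_s: 10.7
tcp_pos: [0.6434, -0.0073, 0.1154]
ee_rot: [[-0.971, -0.234, -0.041], [-0.233, 0.972, -0.024], [0.045, -0.014, -0.999]]
wrist_force: [0.3, -0.5, -3.2]
gripper_width: 0.203
```

```bash
python3 st.py; python3 plan.py 0.012 4 4
```

```text
t10.7 bore stand 37.2,17.5 z94.2 s205.1 out-2.5 yaw-84.9 (rod -86.0) F fwd0.6 out0.1 up-3.2 M fwd0.17 out0.09 z-0.01 tilt fwd0.014 out-0.045 w0.203 q1 14 q6 -91
s0 205.25 lat err (out+) -0.66 yaw err -0.11
x -0.026 y -0.161 spin 0.16
x 0.001 y -0.160 spin 0.15
x 0.000 y -0.160 spin 0.10
x -0.000 y -0.160 spin 0.07
```

Emit:
servo_tool(
  deltas=[
    {"slide": [-0.03,-0.16,-0.02],"spin": 0.18},
    {"slide": [-0.01,-0.16,-0.01],"spin": 0.15},
  ],
)

```text
time_s: 10.9
tcp_pos: [0.6455, -0.0155, 0.1154]
ee_rot: [[-0.982, -0.184, -0.045], [-0.183, 0.983, -0.024], [0.048, -0.015, -0.999]]
wrist_force: [-1.7, 3.3, -0.2]
gripper_width: 0.203
```

```bash
python3 st.py; python3 plan.py 0.012 4 4
```

```text
t10.9 bore stand 38.0,9.1 z94.2 s213.7 out-2.0 yaw-87.8 (rod -90.0) F fwd-3.5 out-1.0 up-0.2 M fwd0.01 out1.19 z-0.10 tilt fwd0.015 out-0.048 w0.203 q1 13 q6 -93
s0 213.75 lat err (out+) -0.54 yaw err -0.3
x -0.022 y -0.165 spin 0.07
x -0.000 y -0.160 spin 0.07
x 0.000 y -0.160 spin 0.05
x 0.000 y -0.160 spin 0.00
```

Emit:
servo_tool(
  deltas=[
    {"slide": [-0.02,-0.1,-0.02],"spin": 0.07},
  ],
)

```text
time_s: 11.0
tcp_pos: [0.646, -0.0173, 0.1156]
ee_rot: [[-0.984, -0.173, -0.046], [-0.172, 0.985, -0.022], [0.049, -0.014, -0.999]]
wrist_force: [-1.9, 4.2, -0.8]
gripper_width: 0.209
```

```bash
python3 st.py
```

```text
t11.0 bore stand 38.2,7.3 z94.4 s215.5 out-1.8 yaw-88.5 (rod -90.0) F fwd-4.5 out-1.2 up-0.8 M fwd-0.28 out1.74 z-0.10 tilt fwd0.014 out-0.049 w0.209 q1 13 q6 -94
```

Emit:
servo_tool(
  deltas=[
    {"slide": [-0.02,-0.1,-0.02],"spin": 0.07},
  ],
)

```text
time_s: 11.1
tcp_pos: [0.6463, -0.0189, 0.1157]
ee_rot: [[-0.986, -0.162, -0.047], [-0.161, 0.987, -0.021], [0.05, -0.013, -0.999]]
wrist_force: [-3.0, 4.1, -2.2]
gripper_width: 0.204
```

```bash
python3 st.py
```

```text
t11.1 bore stand 38.3,5.7 z94.5 s217.1 out-1.7 yaw-89.1 (rod -90.0) F fwd-4.6 out-2.3 up-2.2 M fwd-0.32 out1.57 z-0.04 tilt fwd0.013 out-0.050 w0.204 q1 13 q6 -94
```

Emit:
servo_tool(
  deltas=[
    {"slide": [0,-0.12,-0.01],"spin": 0.03},
    {"slide": [0,-0.12,-0.01],"spin": 0},
  ],
)

```text
time_s: 11.3
tcp_pos: [0.6472, -0.0243, 0.1158]
ee_rot: [[-0.986, -0.158, -0.048], [-0.158, 0.987, -0.02], [0.05, -0.012, -0.999]]
wrist_force: [-2.1, 2.0, -3.5]
gripper_width: 0.205
```

```bash
python3 st.py
```

```text
t11.3 bore stand 38.4,0.2 z94.6 s222.6 out-1.6 yaw-89.3 (rod -90.0) F fwd-2.3 out-1.8 up-3.5 M fwd0.03 out0.76 z-0.02 tilt fwd0.012 out-0.050 w0.205 q1 12 q6 -94
```

Emit:
servo_tool(
  deltas=[
    {"slide": [0,-0.12,-0.01],"spin": 0},
  ],
)

```text
time_s: 11.4
tcp_pos: [0.6477, -0.0276, 0.1159]
ee_rot: [[-0.986, -0.159, -0.048], [-0.158, 0.987, -0.021], [0.05, -0.013, -0.999]]
wrist_force: [-1.9, 2.2, -4.1]
gripper_width: 0.204
```

```bash
python3 st.py
```

```text
t11.4 bore stand 38.4,-3.1 z94.7 s225.9 out-1.6 yaw-89.3 (rod -90.0) F fwd-2.5 out-1.5 up-4.1 M fwd0.08 out0.66 z-0.02 tilt fwd0.013 out-0.050 w0.204 q1 12 q6 -93
```

Emit:
servo_tool(
  deltas=[
    {"slide": [0,-0.14,0.01],"spin": 0.02},
    {"slide": [0,-0.14,0.01],"spin": 0},
    {"slide": [0,-0.14,0],"spin": 0},
  ],
)

```text
time_s: 11.7
tcp_pos: [0.6496, -0.0395, 0.1158]
ee_rot: [[-0.987, -0.156, -0.048], [-0.155, 0.988, -0.021], [0.05, -0.014, -0.999]]
wrist_force: [-2.2, 2.2, -2.6]
gripper_width: 0.202
```

```bash
python3 st.py
```

```text
t11.7 bore stand 38.5,-15.1 z94.7 s237.9 out-1.5 yaw-89.5 (rod -90.0) F fwd-2.5 out-1.9 up-2.6 M fwd0.01 out0.75 z-0.00 tilt fwd0.014 out-0.050 w0.202 q1 11 q6 -93
```

Emit:
servo_tool(
  deltas=[
    {"slide": [0,-0.14,0],"spin": 0},
    {"slide": [0,-0.14,0],"spin": 0},
    {"slide": [0,-0.12,0],"spin": 0},
  ],
)

```text
time_s: 12.0
tcp_pos: [0.6514, -0.0508, 0.1159]
ee_rot: [[-0.987, -0.155, -0.047], [-0.154, 0.988, -0.022], [0.05, -0.014, -0.999]]
wrist_force: [-2.1, 1.0, -1.5]
gripper_width: 0.205
```

```bash
python3 st.py
```

```text
t12.0 bore stand 38.6,-26.6 z94.8 s249.4 out-1.4 yaw-89.5 (rod -90.0) F fwd-1.3 out-1.9 up-1.5 M fwd-0.01 out0.48 z-0.07 tilt fwd0.014 out-0.050 w0.205 q1 10 q6 -92
```

Emit:
servo_tool(
  deltas=[
    {"slide": [0,-0.08,0],"spin": 0},
    {"slide": [0,-0.08,0],"spin": 0},
  ],
)

```text
time_s: 12.2
tcp_pos: [0.6522, -0.0564, 0.1161]
ee_rot: [[-0.987, -0.155, -0.047], [-0.154, 0.988, -0.023], [0.05, -0.016, -0.999]]
wrist_force: [-0.2, -1.7, -3.0]
gripper_width: 0.203
```

```bash
python3 st.py
```

```text
t12.2 bore stand 38.6,-32.4 z94.9 s255.2 out-1.4 yaw-89.5 (rod -90.0) F fwd1.6 out-0.4 up-3.0 M fwd0.02 out-0.34 z0.04 tilt fwd0.016 out-0.050 w0.203 q1 10 q6 -91
```

Emit:
servo_tool(
  deltas=[
    {"slide": [0,-0.06,0],"spin": 0},
  ],
)

```text
time_s: 12.3
tcp_pos: [0.6526, -0.0585, 0.1162]
ee_rot: [[-0.987, -0.155, -0.047], [-0.154, 0.988, -0.024], [0.05, -0.016, -0.999]]
wrist_force: [-0.9, 0.2, -2.8]
gripper_width: 0.201
```

```bash
python3 st.py
```

```text
t12.3 bore stand 38.6,-34.5 z95.1 s257.3 out-1.4 yaw-89.5 (rod -90.0) F fwd-0.3 out-0.9 up-2.8 M fwd0.05 out0.17 z0.04 tilt fwd0.016 out-0.050 w0.201 q1 9 q6 -91
```

Emit:
servo_tool(
  deltas=[
    {"slide": [0,-0.03,0],"spin": 0},
  ],
)

```text
time_s: 12.4
tcp_pos: [0.6527, -0.0592, 0.1162]
ee_rot: [[-0.987, -0.155, -0.047], [-0.154, 0.988, -0.023], [0.05, -0.016, -0.999]]
wrist_force: [-1.0, 2.1, -2.4]
gripper_width: 0.206
```

```bash
python3 st.py
```

```text
t12.4 bore stand 38.7,-35.2 z95.1 s258.0 out-1.3 yaw-89.6 (rod -90.0) F fwd-2.2 out-0.7 up-2.4 M fwd-0.05 out0.90 z-0.05 tilt fwd0.016 out-0.050 w0.206 q1 9 q6 -91
```

Emit:
servo_tool(
  deltas=[
    {"slide": [0,-0.03,0],"spin": 0},
  ],
)

```text
time_s: 12.5
tcp_pos: [0.6527, -0.0594, 0.1163]
ee_rot: [[-0.987, -0.154, -0.047], [-0.154, 0.988, -0.023], [0.05, -0.015, -0.999]]
wrist_force: [-0.8, 2.9, -1.7]
gripper_width: 0.201
```

```bash
python3 st.py
```

```text
t12.5 bore stand 38.7,-35.4 z95.1 s258.2 out-1.3 yaw-89.6 (rod -90.0) F fwd-3.0 out-0.4 up-1.7 M fwd-0.09 out1.21 z-0.05 tilt fwd0.015 out-0.050 w0.201 q1 9 q6 -91
```

Emit:
servo_tool(
  deltas=[
    {"slide": [0,-0.05,0],"spin": 0},
  ],
)

```text
time_s: 12.6
tcp_pos: [0.6528, -0.0598, 0.1163]
ee_rot: [[-0.987, -0.155, -0.047], [-0.154, 0.988, -0.021], [0.05, -0.014, -0.999]]
wrist_force: [-2.7, 4.5, -2.1]
gripper_width: 0.203
```

```bash
python3 st.py
```

```text
t12.6 bore stand 38.6,-35.7 z95.1 s258.5 out-1.4 yaw-89.6 (rod -90.0) F fwd-4.9 out-1.9 up-2.1 M fwd-0.16 out1.70 z-0.14 tilt fwd0.014 out-0.050 w0.203 q1 9 q6 -91
```

Emit:
servo_tool(
  deltas=[
    {"slide": [0,-0.05,0],"spin": 0},
  ],
)

```text
time_s: 12.7
tcp_pos: [0.6528, -0.06, 0.1163]
ee_rot: [[-0.987, -0.155, -0.048], [-0.154, 0.988, -0.02], [0.05, -0.012, -0.999]]
wrist_force: [-2.5, 5.0, -1.2]
gripper_width: 0.205
```

```bash
python3 st.py
```

```text
t12.7 bore stand 38.7,-35.9 z95.1 s258.7 out-1.3 yaw-89.5 (rod -90.0) F fwd-5.4 out-1.6 up-1.2 M fwd-0.17 out1.87 z-0.06 tilt fwd0.012 out-0.050 w0.205 q1 9 q6 -91
```

Emit:
servo_tool(
  deltas=[
    {"slide": [0,-0.09,0],"spin": 0},
  ],
)

```text
time_s: 12.8
tcp_pos: [0.653, -0.0607, 0.1163]
ee_rot: [[-0.987, -0.155, -0.048], [-0.155, 0.988, -0.018], [0.05, -0.01, -0.999]]
wrist_force: [-3.1, 7.0, -0.1]
gripper_width: 0.205
```

```bash
python3 st.py
```

```text
t12.8 bore stand 38.7,-36.6 z95.1 s259.4 out-1.3 yaw-89.5 (rod -90.0) F fwd-7.4 out-2.0 up-0.1 M fwd-0.23 out2.71 z-0.15 tilt fwd0.010 out-0.050 w0.205 q1 9 q6 -90
```

Emit:
servo_tool(
  deltas=[
    {"slide": [0,-0.1,0],"spin": 0},
  ],
)

```text
time_s: 12.9
tcp_pos: [0.653, -0.0611, 0.1163]
ee_rot: [[-0.987, -0.155, -0.048], [-0.155, 0.988, -0.015], [0.05, -0.007, -0.999]]
wrist_force: [-3.5, 9.9, -0.3]
gripper_width: 0.208
```

```bash
python3 st.py
```

```text
t12.9 bore stand 38.7,-36.9 z95.2 s259.7 out-1.3 yaw-89.5 (rod -90.0) F fwd-10.4 out-1.9 up-0.3 M fwd-0.27 out3.18 z-0.18 tilt fwd0.007 out-0.050 w0.208 q1 9 q6 -90
```

Run:
```python
from station import optics,sense
from st import show
import cv2
for i in range(12):
    s=optics.capture("side"); show()
    if -sense()["wrist_force"][1]<-13: print("high");break
cv2.imwrite("pics/press.png",cv2.resize(s["frame"][140:240,230:340,::-1],None,fx=6,fy=6,interpolation=cv2.INTER_CUBIC))
```

```text
t12.9 bore stand 38.7,-36.9 z95.2 s259.7 out-1.3 yaw-89.5 (rod -90.0) F fwd-8.4 out-2.3 up-0.8 M fwd-0.27 out2.83 z-0.18 tilt fwd0.007 out-0.050 w0.201 q1 9 q6 -90
t13.0 bore stand 38.7,-36.9 z95.2 s259.7 out-1.3 yaw-89.5 (rod -90.0) F fwd-8.8 out-0.6 up-1.2 M fwd-0.25 out2.84 z-0.19 tilt fwd0.007 out-0.050 w0.203 q1 9 q6 -90
t13.1 bore stand 38.7,-36.9 z95.2 s259.7 out-1.3 yaw-89.5 (rod -90.0) F fwd-8.5 out-2.2 up-0.7 M fwd-0.29 out2.81 z-0.13 tilt fwd0.008 out-0.050 w0.206 q1 9 q6 -90
t13.1 bore stand 38.7,-36.8 z95.2 s259.6 out-1.3 yaw-89.5 (rod -90.0) F fwd-8.9 out-1.6 up-0.7 M fwd-0.29 out2.77 z-0.19 tilt fwd0.008 out-0.050 w0.203 q1 9 q6 -90
t13.2 bore stand 38.7,-36.9 z95.2 s259.7 out-1.3 yaw-89.5 (rod -90.0) F fwd-7.8 out-1.8 up-0.9 M fwd-0.25 out2.73 z-0.18 tilt fwd0.008 out-0.050 w0.204 q1 9 q6 -90
t13.2 bore stand 38.7,-36.9 z95.2 s259.7 out-1.3 yaw-89.5 (rod -90.0) F fwd-8.4 out-1.9 up-0.9 M fwd-0.27 out2.76 z-0.21 tilt fwd0.008 out-0.050 w0.203 q1 9 q6 -90
t13.2 bore stand 38.7,-36.9 z95.2 s259.7 out-1.3 yaw-89.5 (rod -90.0) F fwd-7.6 out-0.8 up-0.7 M fwd-0.27 out2.72 z-
[... 167 characters left out ...]
2 tilt fwd0.008 out-0.050 w0.201 q1 9 q6 -90
t13.3 bore stand 38.7,-36.8 z95.2 s259.6 out-1.3 yaw-89.5 (rod -90.0) F fwd-8.8 out-0.8 up-0.7 M fwd-0.27 out2.69 z-0.16 tilt fwd0.008 out-0.050 w0.207 q1 9 q6 -90
t13.4 bore stand 38.7,-36.8 z95.2 s259.6 out-1.3 yaw-89.5 (rod -90.0) F fwd-7.9 out-1.4 up-0.9 M fwd-0.24 out2.71 z-0.19 tilt fwd0.008 out-0.050 w0.206 q1 9 q6 -90
t13.4 bore stand 38.7,-36.8 z95.2 s259.6 out-1.3 yaw-89.5 (rod -90.0) F fwd-8.0 out-1.4 up-0.4 M fwd-0.27 out2.69 z-0.13 tilt fwd0.008 out-0.050 w0.208 q1 9 q6 -90
t13.5 bore stand 38.7,-36.8 z95.2 s259.6 out-1.3 yaw-89.5 (rod -90.0) F fwd-7.7 out-2.0 up-0.9 M fwd-0.28 out2.79 z-0.17 tilt fwd0.008 out-0.050 w0.203 q1 9 q6 -90
```

View pics/press.png

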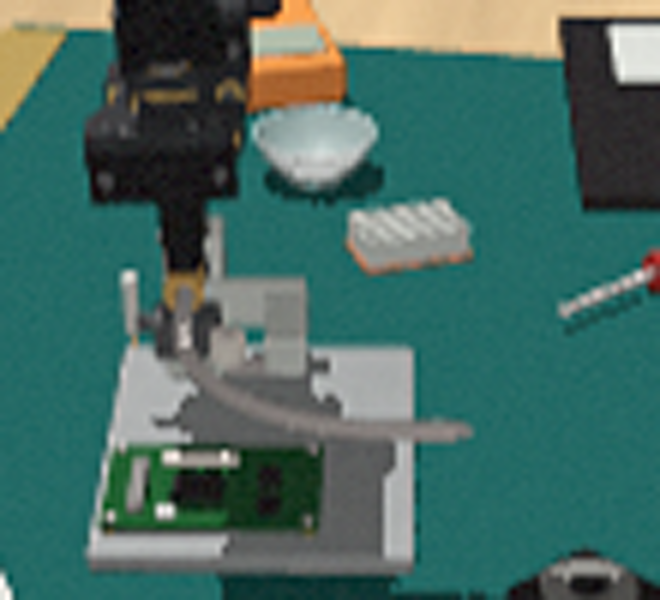

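Emit:
servo_tool(
  deltas=[
    {"slide": [0,-0.12,0],"spin": 0},
  ],
)

```text
time_s: 13.6
tcp_pos: [0.6531, -0.0614, 0.1163]
ee_rot: [[-0.987, -0.156, -0.049], [-0.156, 0.988, -0.012], [0.05, -0.004, -0.999]]
wrist_force: [-4.3, 11.3, 0.4]
gripper_width: 0.208
```

Run:
```python
from station import optics,sense
from st import show
optics.capture("side"); show();optics.capture("side"); show()
```

```text
t13.7 bore stand 38.7,-37.2 z95.2 s260.0 out-1.3 yaw-89.5 (rod -90.0) F fwd-9.5 out-1.6 up0.7 M fwd-0.32 out3.20 z-0.11 tilt fwd0.004 out-0.050 w0.204 q1 9 q6 -90
t13.7 bore stand 38.7,-37.2 z95.2 s260.0 out-1.3 yaw-89.5 (rod -90.0) F fwd-9.9 out-1.3 up-0.9 M fwd-0.28 out3.18 z-0.18 tilt fwd0.004 out-0.050 w0.203 q1 9 q6 -90
```

Run:
```python
from station import optics,sense
from st import show
for i in range(10): optics.capture("side")
show()
```

```text
t14.2 bore stand 38.7,-37.2 z95.2 s260.0 out-1.3 yaw-89.5 (rod -90.0) F fwd-9.5 out-1.7 up0.8 M fwd-0.33 out3.17 z-0.16 tilt fwd0.004 out-0.050 w0.204 q1 9 q6 -90
```

Emit:
servo_tool(
  deltas=[
    {"slide": [0,0.03,0],"spin": 0},
    {"slide": [0,0.03,0],"spin": 0},
  ],
)

```text
time_s: 14.4
tcp_pos: [0.6527, -0.0588, 0.1165]
ee_rot: [[-0.986, -0.158, -0.049], [-0.157, 0.987, -0.012], [0.05, -0.004, -0.999]]
wrist_force: [-1.4, -1.9, -2.5]
gripper_width: 0.206
```

```bash
python3 st.py
```

```text
t14.4 bore stand 38.7,-34.5 z95.3 s257.3 out-1.3 yaw-89.4 (rod -90.0) F fwd1.6 out-1.7 up-2.5 M fwd-0.04 out-0.15 z-0.00 tilt fwd0.004 out-0.050 w0.206 q1 9 q6 -90
```

Emit:
servo_tool(
  deltas=[
    {"slide": [0,0.03,0],"spin": 0},
  ],
)

```text
time_s: 14.5
tcp_pos: [0.6526, -0.0586, 0.1166]
ee_rot: [[-0.986, -0.158, -0.049], [-0.158, 0.987, -0.013], [0.05, -0.005, -0.999]]
wrist_force: [-0.6, -0.0, -2.5]
gripper_width: 0.203
```

```bash
python3 st.py
```

```text
t14.5 bore stand 38.7,-34.4 z95.4 s257.2 out-1.3 yaw-89.4 (rod -90.0) F fwd-0.1 out-0.6 up-2.5 M fwd-0.02 out-0.09 z-0.07 tilt fwd0.005 out-0.050 w0.203 q1 9 q6 -90
```

Emit:
servo_tool(
  deltas=[
    {"slide": [0,0.03,0],"spin": 0},
  ],
)

```text
time_s: 14.6
tcp_pos: [0.6526, -0.0585, 0.1166]
ee_rot: [[-0.986, -0.158, -0.049], [-0.157, 0.987, -0.014], [0.05, -0.006, -0.999]]
wrist_force: [-1.0, -1.0, -2.8]
gripper_width: 0.204
```

```bash
python3 st.py
```

```text
t14.6 bore stand 38.7,-34.3 z95.4 s257.1 out-1.3 yaw-89.4 (rod -90.0) F fwd0.8 out-1.1 up-2.8 M fwd-0.00 out-0.06 z0.05 tilt fwd0.006 out-0.050 w0.204 q1 9 q6 -90
```

Emit:
servo_tool(
  deltas=[
    {"slide": [0,0.03,0],"spin": 0},
  ],
)

```text
time_s: 14.7
tcp_pos: [0.6526, -0.0584, 0.1166]
ee_rot: [[-0.986, -0.158, -0.049], [-0.157, 0.987, -0.015], [0.05, -0.007, -0.999]]
wrist_force: [-1.1, -1.9, -2.8]
gripper_width: 0.209
```

```bash
python3 st.py
```

```text
t14.7 bore stand 38.7,-34.1 z95.4 s256.9 out-1.3 yaw-89.4 (rod -90.0) F fwd1.7 out-1.4 up-2.8 M fwd0.00 out-0.05 z-0.00 tilt fwd0.007 out-0.050 w0.209 q1 9 q6 -90
```

Run:
```python
from station import optics
import cv2,numpy as np
s=optics.capture("side")["frame"][170:215,245:295,::-1];t=optics.capture("top")["frame"][160:250,240:350,::-1]
cv2.imwrite("pics/k1.png",cv2.resize(s,None,fx=12,fy=12,interpolation=cv2.INTER_CUBIC))
cv2.imwrite("pics/k2.png",cv2.resize(t,None,fx=6,fy=6,interpolation=cv2.INTER_CUBIC))
```

```text
(no output)
```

View pics/k1.png

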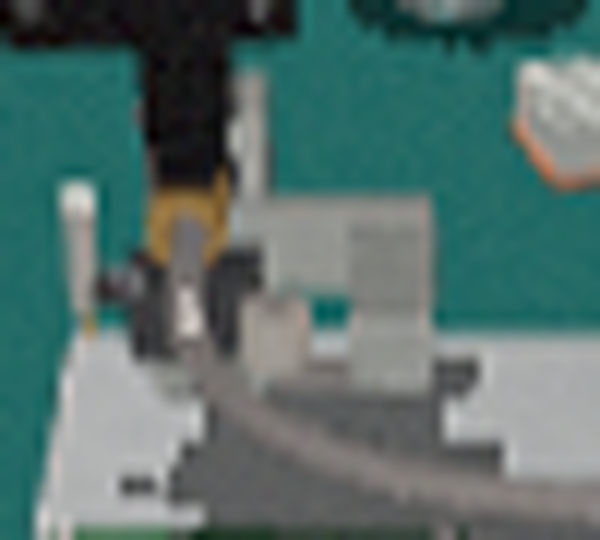

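View pics/k2.png

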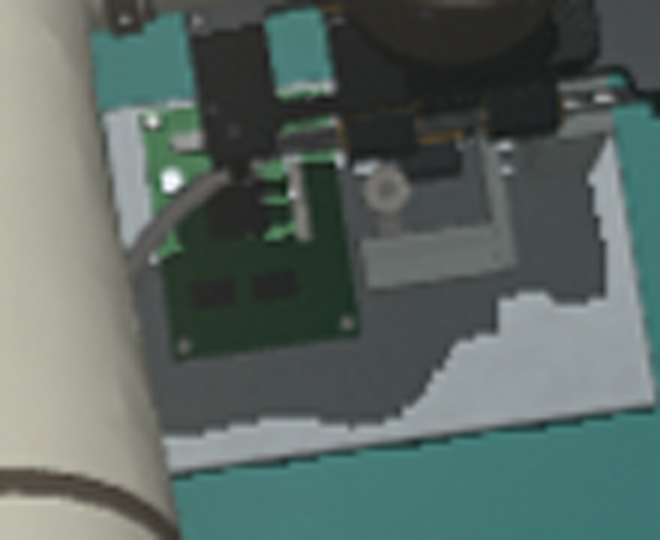

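Run:
```python
from station import optics
from h import C
import cv2,numpy as np,pickle
s=optics.capture("side")["frame"];t=optics.capture("top")["frame"]
S=lambda f:cv2.resize(f[182:206,255:280,::-1],None,fx=14,fy=14,interpolation=cv2.INTER_CUBIC)
T=lambda f:cv2.resize(f[182:202,294:318,::-1],None,fx=14,fy=14,interpolation=cv2.INTER_CUBIC)
g=lambda f:f.astype(float)
b=lambda f:np.clip(f.astype(float)*1.5,0,255).astype(np.uint8)
a=np.hstack([S(C["side"]["frame"]),b(S(s))]);c=np.hstack([T(C["top"]["frame"]),b(T(t))])
w=max(a.shape[1],c.shape[1]);p=lambda m:np.pad(m,((0,0),(0,w-m.shape[1]),(0,0)))
cv2.imwrite("pics/k3.png",np.vstack([p(a),p(c)]))
for n,f in(("t0",C["top"]["frame"]),("t1",t)):
    gg=cv2.cvtColor(f,cv2.COLOR_RGB2GRAY)[184:200,297:312].astype(int);print(n);print(gg)
```

```text
t0
[[129 125 136 163 170 170 171 170 170 169 168 167 168 169 169]
 [171 171 170 169 168 167 168 167 167 166 166 166 166 167 169]
 [170 169 168 167 167 166 166 166 166 166 165 166 167 167 168]
 [170 169 169 168 165 168 184 184 182 161 162 166 167 168 169]
 [170 169 168 165 171 196 231 230 229 185 155 163 167 168 171]
 [169 168 166 164 205 232 234 234 235 238 186 160 166 168 173]
 [162 166 163 172 227 234 232 232 229 234 226 182 166 170 161]
 [153 169 165 184 229 233 231 233 211 227 240 186 150 155 106]
 [138 157 152 152 227 237 227 221 201 229 235 140  70  74  78]
 [ 72  77  74  64 197 238 221 182 228 235 174  96  73  77  77]
 [ 75  81  78  75  88 201 227 231 228 182 122 104 107 109 109]
 [ 72  79  78  76  73  97  99 131  95  80 150 170 170 171 172]
 [ 96 108 109 111 110 114  93  82  80 137 163 165 167 167 167]
 [142 167 161 157 158 101 133 150 148 199 179 163 156 158 156]
 [129 162 108  68  69  61 210 234 233 226 195 186 170 173 168]
 [127 162 104 124 144 136 199 207 210 219 228 235 237 237 236]]
t1
[[ 54  39  38  36  37  37  36  35  36  34  34  32  35  46  46]
 [ 81  37  33  32  32 
[... 223 characters left out ...]
0  38]
 [ 77  76  71  71  96 112 113 112 114 120  76  39  41  42  41]
 [ 74  76  75  80 110 115 103  96 102 114  98  66  59  62  62]
 [ 73  77  74  87 111 113  95  89  95 111 121  91  75  77  76]
 [ 71  78  74  84 110 118  99  93 103 113 116  87  74  75  76]
 [ 71  78  75  70 103 117 110 109 117 117  96  78  74  76  76]
 [ 71  77  76  74  87 105 112 113 113 102  80  73  74  75  75]
 [ 69  75  76  74  75  72  84  93  95  82  74  73  75  75  75]
 [ 68  75  76  75  74  76  84  86  86  84  77  74  74  75  74]
 [ 58  72  76  75  75  73  87  92  92  87  77  75  71  73  73]
 [ 53  71  76  75  75  69  84  90  91  90  86  83  76  82  83]
 [ 52  71  72  81  84  77  88  92  93  97 106 108 109 110 111]]
```

View pics/k3.png

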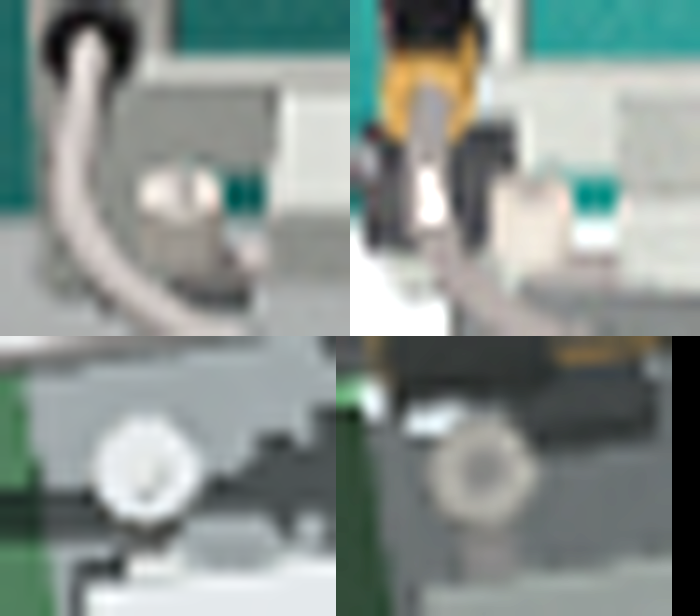

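Emit:
servo_tool(
  deltas=[
    {"slide": [0,-0.03,0.02],"spin": 0},
    {"slide": [0,0,0.02],"spin": 0},
  ],
)

```text
time_s: 15.1
tcp_pos: [0.6527, -0.0589, 0.1157]
ee_rot: [[-0.986, -0.158, -0.049], [-0.157, 0.987, -0.014], [0.05, -0.006, -0.999]]
wrist_force: [-2.1, -0.7, -2.3]
gripper_width: 0.205
```

```bash
python3 st.py
```

```text
t15.1 bore stand 38.7,-34.6 z94.5 s257.4 out-1.3 yaw-89.4 (rod -90.0) F fwd0.4 out-2.2 up-2.3 M fwd-0.11 out0.07 z-0.08 tilt fwd0.006 out-0.050 w0.205 q1 9 q6 -90
```

Emit:
servo_tool(
  deltas=[
    {"slide": [0,0,0],"spin": 0},
    {"slide": [0,0,0],"spin": 0},
    {"slide": [0,0,0],"spin": 0},
    {"slide": [0,0,0],"spin": 0},
  ],
  gripper=140,
)

```text
time_s: 15.5
tcp_pos: [0.6558, -0.0588, 0.1184]
ee_rot: [[-0.986, -0.159, -0.04], [-0.158, 0.987, -0.015], [0.042, -0.008, -0.999]]
wrist_force: [0.4, -0.1, -0.0]
gripper_width: 0.426
```

```bash
python3 st.py
```

```text
t15.5 bore stand 42.0,-35.0 z97.3 s257.8 out+2.0 yaw-89.3 (rod -90.0) F fwd0.1 out0.3 up-0.0 M fwd0.22 out0.04 z0.03 tilt fwd0.008 out-0.042 w0.426 q1 9 q6 -90
```

Released, with no force on the tool. Lift clear.

Emit:
servo_tool(
  deltas=[
    {"slide": [0,0,-0.4],"spin": 0},
    {"slide": [0,0,-0.7],"spin": 0},
    {"slide": [0,0,-0.8],"spin": 0},
    {"slide": [0,0,-0.8],"spin": 0},
    {"slide": [0,0,-0.8],"spin": 0},
    {"slide": [0.5,0,-0.8],"spin": 0},
    {"slide": [1,0.5,-0.5],"spin": 0},
    {"slide": [1,0.5,0],"spin": 0},
    {"slide": [1,0.5,0],"spin": 0},
    {"slide": [1,0.5,0],"spin": 0},
  ],
)

```text
time_s: 16.5
tcp_pos: [0.5433, -0.0256, 0.2549]
ee_rot: [[-0.987, -0.158, -0.028], [-0.157, 0.987, -0.016], [0.03, -0.011, -0.999]]
wrist_force: [-0.0, 0.3, -0.0]
gripper_width: 0.45
```

Emit:
servo_tool(
  deltas=[
    {"slide": [1,-0.5,0],"spin": 0},
    {"slide": [1,-0.5,0],"spin": 0},
    {"slide": [1,-0.5,0],"spin": 0},
    {"slide": [0.5,0,0],"spin": 0},
    {"slide": [0,0,0],"spin": 0},
  ],
)

```text
time_s: 17.0
tcp_pos: [0.4584, -0.0767, 0.2642]
ee_rot: [[-0.987, -0.162, -0.017], [-0.162, 0.987, -0.014], [0.019, -0.011, -1.0]]
wrist_force: [0.0, -0.6, -0.4]
gripper_width: 0.453
```

Run:
```python
from station import optics
from st import show
import cv2,numpy as np,pickle
show()
S=optics.capture("side");T=optics.capture("top");pickle.dump((S,T),open("end.pkl","wb"))
s=S["frame"][155:240,240:330,::-1];t=T["frame"][160:250,240:350,::-1]
cv2.imwrite("pics/e1.png",cv2.resize(s,None,fx=7,fy=7,interpolation=cv2.INTER_CUBIC))
cv2.imwrite("pics/e2.png",cv2.resize(t,None,fx=6,fy=6,interpolation=cv2.INTER_CUBIC))
```

```text
t17.0 bore stand -155.4,-23.8 z243.0 s-45.4 out-143.8 yaw-89.1 (rod 0.0) F fwd0.6 out-0.1 up-0.4 M fwd0.23 out0.07 z0.05 tilt fwd0.011 out-0.019 w0.453 q1 11 q6 -92
```

View pics/e1.png

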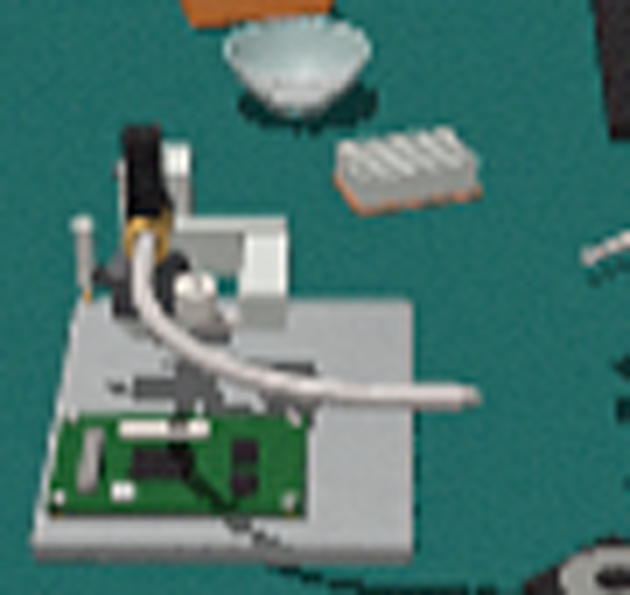

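View pics/e2.png

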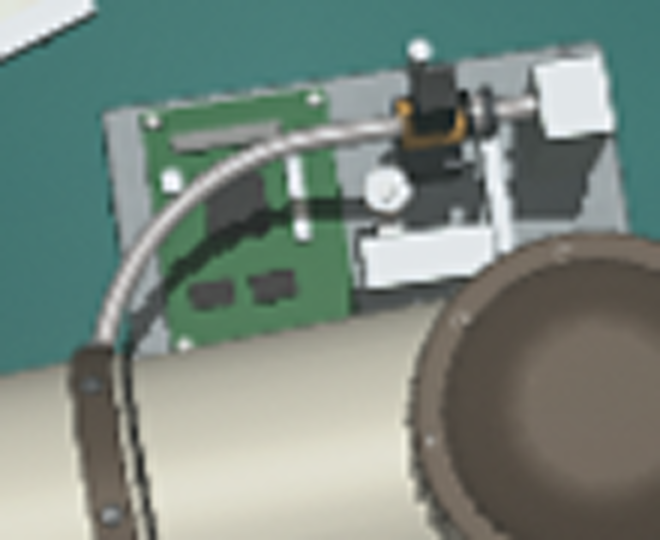

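Run:
```python
import pickle,cv2,numpy as np
from h import C
from st import *
S,T=pickle.load(open("end.pkl","rb"))
for f in(C["top"]["frame"],T["frame"]):
    g=cv2.cvtColor(f,cv2.COLOR_RGB2GRAY)[186:196,300:310]
    m=(g>190).astype(np.uint8);n,l,st_,c=cv2.connectedComponentsWithStats(m);print(st_[1:],c[1:]);print(g)
```

```text
[[ 1  2  7  7 40]] [[3.75 4.95]]
[[167 167 166 166 166 166 166 165 166 167]
 [168 165 168 184 184 182 161 162 166 167]
 [165 171 196 231 230 229 185 155 163 167]
 [164 205 232 234 234 235 238 186 160 166]
 [172 227 234 232 232 229 234 226 182 166]
 [184 229 233 231 233 211 227 240 186 150]
 [152 227 237 227 221 201 229 235 140  70]
 [ 64 197 238 221 182 228 235 174  96  73]
 [ 75  88 201 227 231 228 182 122 104 107]
 [ 76  73  97  99 131  95  80 150 170 170]]
[[ 1  2  7  7 39]] [[3.66666667 4.97435897]]
[[165 165 166 105  70  76  59  52  54  54]
 [165 163 168 135 119 119  76  50  54  55]
 [162 173 197 211 213 210 161  82  49  53]
 [161 212 232 233 233 236 243 145  41  43]
 [162 223 232 229 230 227 235 181  86  52]
 [167 224 231 228 230 206 226 243 152  73]
 [149 225 234 225 218 196 227 234 142  76]
 [ 62 197 235 217 179 225 233 171  95  77]
 [ 73 114 200 223 226 228 181 102  73  78]
 [ 75  73  80  99 122 127  91  74  77  80]]
```

```bash
python3 -c "
from station import r,sense
print(sense()['time_s']);print(r.finish_job())"
```

```text
17.1
the job is handed in; nothing more can be done
None
```

The carriage is on the rod, past the catch, pressed home and released. I handed the job in at 17.1 s; it reports no verdict.

**What I did**
- I picked the 93 mm carriage. The two look-alikes measured only about 71 mm tall.
- Threading it on took one small sideways correction by feel, with about 6 N of contact.
- I followed the bend with almost no contact force, and passing the catch took about 5 N.
- I pressed it on the collar twice, first at about 8.4 N and then at about 9.7 N, each for at least half a second. The highest reading was about 12 N.
- From where I first felt the collar, the bore had moved in about 2.3 mm during the second press, which agrees with the force.

**Last checks**
- In both end pictures the carriage hangs upright against the collar, with its probe on the outer side of the bend.
- The roller is behind the foot and back in its original place, to within about 0.1 pixel (0.3 mm).
- The gripper is about 0.2 m away and touching nothing.

**Uncertain or in disagreement**
- Pulling back gently before release, the tool felt only 1–2 N, so the catch's hold rests on the pictures rather than on feel.
- I judged how far the sprung face gave from force and travel; I could not read it directly.
- The gripper had tilted about 0.05 rad by the end, but nothing touched the stand that I could detect.

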